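# Weed out the weak spring clips with gauge cards

### The job

Each of the four spring clips on the test stand grips an upright gauge card, and two of the clips have gone weak: find out which by tugging each card gently straight up, since a sound clip rides up on its return springs with its card while a weak one lets its card slip. Take the cards out of the two weak clips and put them down in the grey tray, without dropping them from a height. Leave the other two cards fully home in the sound clips, and do not disturb the solder reel or the tape roll.

Things in the scene. Friction and masses are not known exactly. Their poses are not given: they have to be found in the camera images.
- stand: aluminium base plate 100 x 330 x 10 mm, fixed, origin at the centre of its underside, long axis y. On it four identical-looking spring clips, each 64 x 74 mm, in a row along y at -120, -40, 40, 120 mm, each gripping an upright card. Clip tops are 74 mm above the worktop, right under the cards' grip blocks; guide post heads 68 mm high, 31 mm either side of each card along y
- clip_row (a point): centre of the row of clips, 74 mm above the worktop. Jaws pinch the blades along the stand's x; each jaw carriage can rise 20 mm on posts against return springs (1.5 N per mm) and goes back when let go. In two sound clips the card slips only above about 20 N, so when lifted 9 mm it takes the carriage along, pulling about 15 N; in two weak ones it slips at 2 to 5 N. It varies which, and cannot be seen
- tray: grey stacking tray with a white sheet, 400 (x) x 305 (y) x 34 mm, fixed; origin at the centre of its underside; inner floor 360 x 264 mm, 3 mm above the worktop; rim 34 mm high
- solder_reel: blue and white reel of solder, diameter 56, 37 mm high, standing behind the work, origin at the centre of its underside; not to be disturbed
- tape_roll: roll of brown tape lying flat, diameter 92, 19 mm high, behind the work, origin at the centre of its underside; not to be disturbed
- card_a_grip (a point): centre of the grip block of a gauge card, about 98 mm above the worktop while the card is home, 66 mm above its lower edge. Card 92 mm tall, 70 g: below a steel blade 40 wide x 4 thick x 44 mm long, above a grey grip block 40 wide x 14 thick x 48 mm tall. z up along the card, x across its thickness (pinch along x), y along its width. Home: blade fully down, block on the clip's top
- card_b_grip (a point): as card_a_grip, for another of the four identical cards, same sizes and axes; the letter says nothing of which clip the card stands in or how strong that clip is
- card_c_grip (a point): as card_a_grip, for another of the four identical cards, same sizes and axes; the letter says nothing of which clip the card stands in or how strong that clip is
- card_d_grip (a point): as card_a_grip, for another of the four identical cards, same sizes and axes; the letter says nothing of which clip the card stands in or how strong that clip is

How it is judged:
By the outcome, as a careful person would: the job done as asked, in the order asked, and still so for the second after the job is handed in, with the robot touching nothing.
It also fails if it takes over 69 s, if anything falls off the work surface, if the arm or the gripper's body presses on something with over 40 N, if the wrist force passes 120 N, or if a joint passes its speed limit or range.

### The arm

A 6-joint arm with a two-finger parallel gripper is mounted at the origin on a cart in front of the work surface, level with it; the furniture and walls round the work are solid. World frame = base frame: x ahead of the robot, y to its left, z up, the work surface at z = 0. Lengths are in m, angles in rad, forces in N, time in s.
With the tool pointing down it reaches from about 0.35 to 0.975 m from the base axis. Payload 7.1 kg.
Tool frame: the origin (TCP) lies at the very end of the fingers, on their centre line; the grasp point (between the pads) lies 19 mm behind it (env.pinch_z is the distance from the TCP to the grasp point, in m); z points along the fingers, y is the line along which they close (so a half turn about z gives the same grasp; the last joint's range is limited). The gripper opens to 88 mm and grips with 3 to 60 N. Pads are 20 mm wide; open, the fingers measure 115 mm over their backs; the gripper's body (75 mm by 178 mm) begins 61 mm behind the grasp point.
Start: joints at [1.158, 0.423, 1.63, -0, 1.089, -0.019], TCP at [0.24, 0.577, 0.223] pointing down, gripper open.
Joint ranges: [-3, 3], [-0.9, 2.11], [0.09, 2.58], [-1.31, 4.45], [0.11, 2.69], [-2.54, 2.54]. Speed limits (rad/s): [2.39, 2.39, 3.01, 3.14, 3.14, 3.14].

### API

Orientations are given as a rotation vector (axis times angle).
In Python, from cell import readout, vision, env gives the robot as it stands.
- The arm moves only by the tool carry_out, never from a script. Its argument "series" is a list of rows, each an object of numbers: "hand": the closure, from 0 (fully open) to 1 (shut); "x", "y", "z": the shift along the tool's x, y, z in mm; "ax", "ay", "az": the turn, a rotation vector about the tool's x, y, z in degrees. In form: [{"hand": .., "x": .., "y": .., "z": .., "ax": .., "ay": .., "az": ..}, ...]. A call has 1 to 10 rows; each row shifts and turns the commanded pose from where the row before left it, along the tool's axes as they then stand; what a row does not reach is not made up. A row lasts 1/10 s, in which the tool goes at most 50 mm and 8.59 degrees, less where a joint would pass 70% of its speed; a pose out of reach is approached as far as the arm can. A call with a gripper value outside its range is refused whole. The fingers move at their own pace and stop on an object; "grip_force" is the grip in N (left out, the last holds). Time passes only in rows, so rows that do not move let the fingers close. It gives the time, the measured TCP pose, the force, the opening and the grip force at its end, in the units of the state.
- readout.get_obs(): the state, without advancing time (a new reading comes with each control period).
- vision.capture(name): name is "scene" or "top" or "wrist"; returns a dict with "color" (480x640x3 uint8, red, green, blue), "intrinsics" (3x3 intrinsics, pixels), "extrinsics" (4x4, takes a point from camera to world coordinates). Camera axes: x right, y down, z forward; pixel columns grow to the right and rows downward; lengths in m; the calibration is good to about 2 mm. The wrist camera is an equidistant fisheye: a pixel r from the principal point sees the ray r / f radians off the axis. A picture is of the moment at which its call begins. There is no depth.
- env.job_done(): hands the job in; it is judged then, once.
The state is a dict: "t": time; "joint_pos": joint angles; "joint_vel": joint speeds; "effort": joint torques, N m; "tool_pos": TCP position; "orientation": TCP orientation; "wrist_force": force on the tool from outside, world axes, zero at the start; "ft_torque": the same for the moment, N m; "finger_gap": opening from 0.0 (shut) to 1.0 (fully open); "grip_force": force on a finger pad.
Only numpy, scipy, OpenCV 4.12 (cv2) and the standard library are available. Lean on these libraries where they do the work, as an engineer would, in place of code of your own. Each camera call takes 0.05 s, during which the arm holds its last target. There are 200 camera calls.

## Working session

There is one attempt and no reset: what is moved stays moved. The work goes in short steps, Python scripts to look and compute and a tool call to move; the robot and the scene stay as the last step left them, time stands still between calls to the robot, and variables do not carry over. Pictures are saved under pics/ and viewed, at most 10 in all, crops included, and the job is handed in when it is done.

Besides the shell and the picture viewer there is one more tool, called after "Emit:" as name(argument=value, ...), one argument or row to a line, values as JSON. carry_out: Moves the arm, as the interface text tells. Its arguments: {"type":"object","properties":{"series":{"type":"array"},"grip_force":{"type":"number"}},"required":["series"]}

```bash
ls; mkdir -p pics; python3 - <<'E'
from cell import readout, vision, env
import cv2
print(readout.get_obs(), env.pinch_z)
for n in ("scene","top"):
    c=vision.capture(n); cv2.imwrite(f"pics/{n}0.png",c["color"][:,:,::-1]); print(n,c["intrinsics"].round(2).tolist(),c["extrinsics"].round(4).tolist())
E
```

```text
pics
{'t': 0.0, 'joint_pos': array([ 1.15799730e+00,  4.23811086e-01,  1.63067834e+00, -1.82170321e-05,
        1.08858573e+00, -1.89928056e-02]), 'joint_vel': array([-0.00012379, -0.0002061 ,  0.00033584,  0.00032795, -0.00022055,
       -0.00017111]), 'effort': array([ 1.51642074e-03, -5.44620574e+01, -2.73672384e+01,  6.44827215e-02,
        2.28204124e-02, -1.20671480e-04]), 'tool_pos': array([0.2395741 , 0.57666941, 0.22192485]), 'orientation': array([-6.14527664e-01, -3.08059387e+00,  2.27986586e-03]), 'wrist_force': array([ 0.33537342,  0.40613067, -0.07918351]), 'ft_torque': array([-0.00087311, -0.02639183,  0.00423483]), 'grip_force': 0.0, 'finger_gap': 0.9991889159348358} 0.0187
scene [[460.03, 0.0, 314.7], [0.0, 460.03, 246.4], [0.0, 0.0, 1.0]] [[0.6366, -0.3121, 0.7052, -0.0926], [-0.7711, -0.2441, 0.5881, -0.5168], [-0.0114, -0.9182, -0.3961, 0.4685], [0.0, 0.0, 0.0, 1.0]]
top [[610.29, 0.0, 329.77], [0.0, 610.29, 243.35], [0.0, 0.0, 1.0]] [[0.0132, -0.9976, 0.0685, 0.5056], [-0.9999, -0.0131, 0.0014, 0.0422], [-0.0005, -0.0685, -0.9976, 1.3664], [0.0, 0.0, 0.0, 1.0]]
```

View pics/scene0.png

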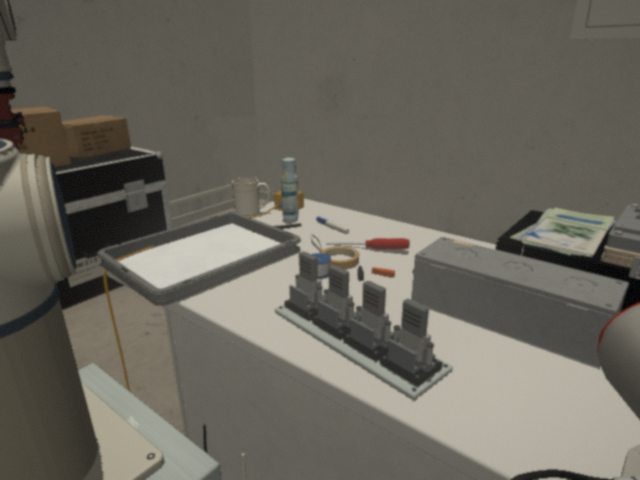

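View pics/top0.png

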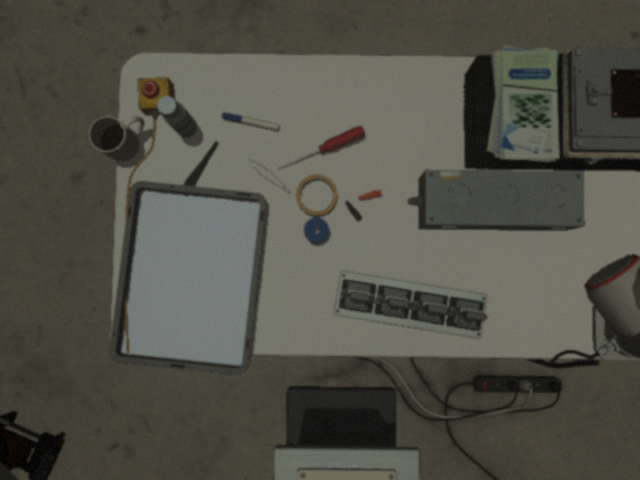

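The scene view shows four cards on the stand, with block tops at about (308,258), (340,270), (375,288) and (415,307). In the top view the stand corners are at about (342,271), (487,293), (481,338) and (335,316). The tray is at the left (about 190,277), with the reel at (317,231) and the tape at (317,195). Next I'll enlarge the stand.

```bash
cat > h.py <<'E'
import numpy as np, cv2
from cell import readout, vision, env
def ray(c,uv):
    K,T=c["intrinsics"],c["extrinsics"]
    d=T[:3,:3]@np.linalg.solve(K,[uv[0],uv[1],1.]); return T[:3,3],d/np.linalg.norm(d)
def plane(c,uv,z):
    o,d=ray(c,uv); return o+d*(z-o[2])/d[2]
def tri(r):
    A=sum(np.eye(3)-np.outer(d,d) for o,d in r); b=sum((np.eye(3)-np.outer(d,d))@o for o,d in r)
    p=np.linalg.solve(A,b); return p,[np.linalg.norm(np.cross(p-o,d)) for o,d in r]
def proj(c,p):
    T=c["extrinsics"]; q=c["intrinsics"]@(T[:3,:3].T@(np.array(p)-T[:3,3])); return q[:2]/q[2]
E
python3 - <<'E'
from h import *
t=vision.capture("top"); s=vision.capture("scene")
P=np.array([plane(t,u,.01) for u in [(342,271),(487,293),(481,338),(335,316)]]); print(P.round(3))
c=P.mean(0); e=(P[0]+P[3]-P[1]-P[2]); print(c.round(4),np.degrees(np.arctan2(-e[0],e[1])), np.linalg.norm(P[0]-P[1]),np.linalg.norm(P[0]-P[3]))
for u in [(137,190),(266,197),(246,370),(115,362)]: print('tray',plane(t,u,.034).round(3))
a=cv2.resize(t["color"][260:350,325:500],None,fx=4.5,fy=4.5,interpolation=cv2.INTER_CUBIC)
cv2.imwrite("pics/tc.png",a[:,:,::-1])
b=cv2.resize(s["color"][240:400,265:465],None,fx=3.75,fy=3.75,interpolation=cv2.INTER_CUBIC)
cv2.imwrite("pics/sc.png",b[:,:,::-1])
E
```

```text
[[ 0.538  0.016  0.01 ]
 [ 0.493 -0.306  0.01 ]
 [ 0.394 -0.292  0.01 ]
 [ 0.438  0.03   0.01 ]]
[ 0.4657 -0.1378  0.01  ] -7.81470878800854 0.3247931737270817 0.10057825894620315
tray [0.709 0.47  0.034]
tray [0.697 0.186 0.034]
tray [0.321 0.221 0.034]
tray [0.334 0.504 0.034]
```

View pics/tc.png

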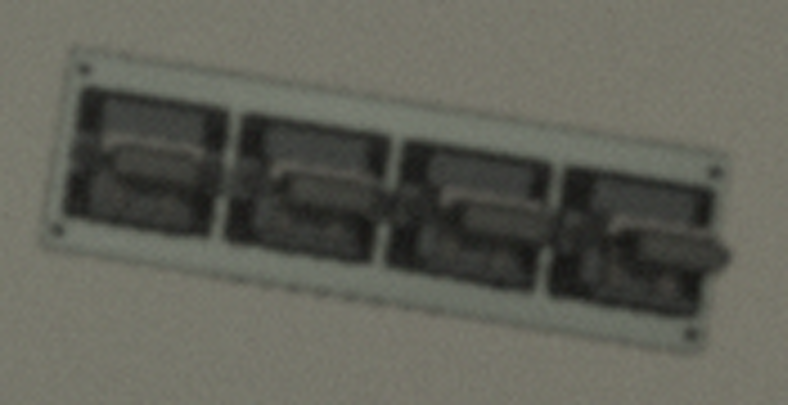

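View pics/sc.png

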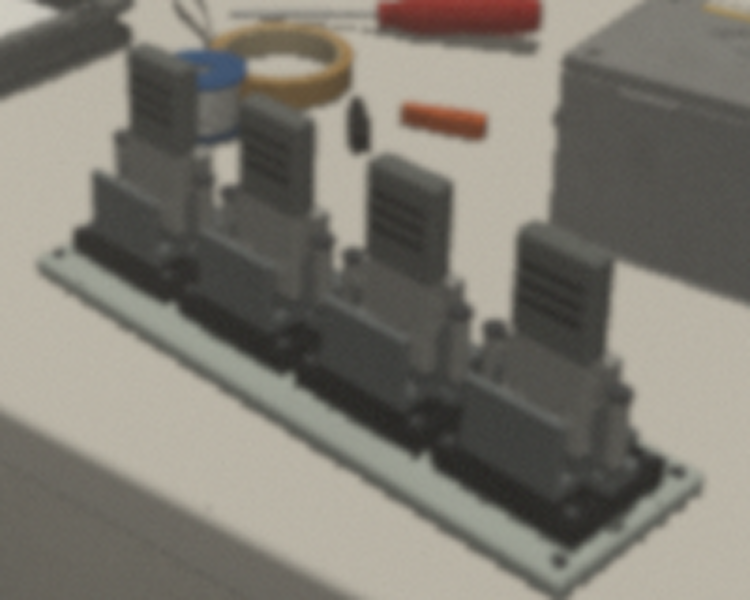

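The crops show the block-top centres. In the top crop they are at about (155,165), (326,190), (500,219) and (683,249). In the scene crop they are at about (163,58), (279,110), (411,172) and (566,243).

```bash
python3 - <<'E'
from h import *
t=vision.capture("top"); s=vision.capture("scene")
A=np.array([(155,165),(326,190),(500,219),(683,249)])/4.5+[325,260]
B=np.array([(163,58),(279,110),(411,172),(566,243)])/3.75+[265,240]
for a,b in zip(A,B):
    p,e=tri([ray(t,a),ray(s,b)]); print(p.round(4),np.round(e,4),plane(t,a,.122).round(4))
c=np.array([.4657,-.1378]);th=np.radians(-7.8)
for k in (120,40,-40,-120): print(c+k*1e-3*np.array([-np.sin(th),np.cos(th)]))
E
```

```text
[ 0.4842 -0.0189  0.122 ] [0.0014 0.0014] [ 0.4833 -0.0178  0.122 ]
[ 0.474  -0.0964  0.1214] [0.0016 0.0016] [ 0.4731 -0.0951  0.122 ]
[ 0.4619 -0.1751  0.1208] [0.0015 0.0015] [ 0.4611 -0.1736  0.122 ]
[ 0.4489 -0.2562  0.1222] [0.0002 0.0002] [ 0.4487 -0.256   0.122 ]
[ 0.48198587 -0.01891026]
[ 0.47112862 -0.09817009]
[ 0.46027138 -0.17742991]
[ 0.44941413 -0.25668974]
```

Emit:
carry_out(
  series=[
    {"az": 8.4},
    {"az": 8.4},
    {"az": 8.4},
    {"az": 8.4},
    {"az": 8.4},
    {"az": 8.4},
    {"az": 8.4},
    {"az": 8.4},
    {"az": 8.4},
  ],
)

```text
invalid input
```

Emit:
carry_out(
  series=[
    {"x": -40,"y": 23.4},
    {"x": -40,"y": 23.4},
    {"x": -40,"y": 23.4},
    {"x": -40,"y": 23.4},
    {"x": -40,"y": 23.4},
    {"x": -40,"y": 23.4},
    {"x": -40,"y": 23.4},
    {"x": -40,"y": 23.4},
    {"x": -40,"y": 23.4},
    {"x": -40,"y": 23.4},
  ],
)

```text
invalid input
```

Emit:
carry_out(
  series=[
    {"x": -40,"y": 23.4,"z": 10},
    {"x": -40,"y": 23.4,"z": 10},
    {"x": -40,"y": 23.4,"z": 10},
    {"x": -35,"y": 23.1},
    {},
    {},
  ],
)

```text
invalid input
```

```bash
cat >> h.py <<'E'
from scipy.spatial.transform import Rotation as Ro
def go(x,y,z,yaw=-8.3):
    o=readout.get_obs(); R=Ro.from_rotvec(o["orientation"]).as_matrix(); ty=R[:,1]
    print("t",round(o["t"],2),"pos",o["tool_pos"].round(4),"yaw",np.degrees(np.arctan2(ty[1],ty[0])).round(2),"tilt",R[:2,2].round(4),"q",o["joint_pos"].round(2))
    print("tool shift mm",(R.T@(np.array([x,y,z])-o["tool_pos"])*1e3).round(1))
def fproj(c,p):
    T=c["extrinsics"];K=c["intrinsics"]; q=T[:3,:3].T@(np.array(p)-T[:3,3]); r=np.hypot(q[0],q[1]); a=np.arctan2(r,q[2]); return K[:2,2]+K[0,0]*a*q[:2]/r
def fplane(c,uv,z):
    T=c["extrinsics"];K=c["intrinsics"]; v=(np.array(uv)-K[:2,2])/K[0,0]; a=np.linalg.norm(v)
    d=T[:3,:3]@np.r_[np.sin(a)*v/a,np.cos(a)]; return T[:3,3]+d*(z-T[2,3])/d[2]
E
python3 - <<'E'
from h import *
go(.484,-.0185,.19)
w=vision.capture("wrist"); cv2.imwrite("pics/w1.png",w["color"][:,:,::-1])
for x,y in [(.484,-.0185),(.4735,-.096),(.4615,-.1745),(.449,-.256)]: print(fproj(w,[x,y,.122]).round(1))
E
```

```text
t 0.3 pos [0.2397 0.577  0.2224] yaw 67.44 tilt [-0.0002 -0.0005] q [ 1.16  0.42  1.63  0.    1.09 -0.02]
tool shift mm [-454.1 -456.2   32.7]
[ 46.6 497.7]
[ 21.7 492.3]
[-3.000e-01  4.864e+02]
[-19.8 480.5]
```

View pics/w1.png

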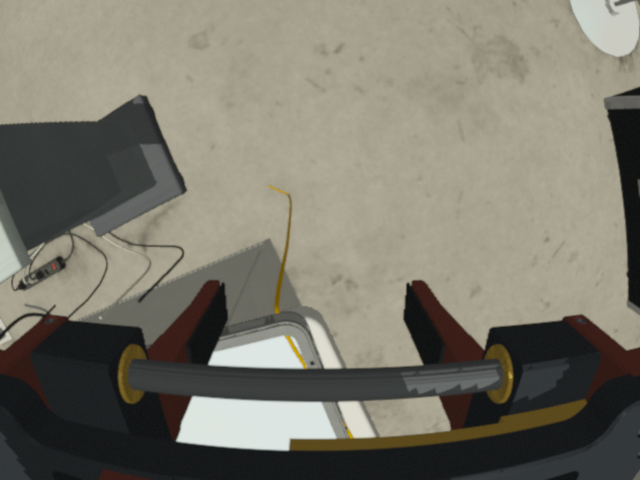

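The move calls were refused because each row needs every key, so the arm hasn't moved. The wrist view only shows the floor and the tray edge, with the fingers at the bottom of the picture.

Emit:
carry_out(
  series=[
    {"hand": 0,"x": 0,"y": 0,"z": 0,"ax": 0,"ay": 0,"az": 8.4},
    {"hand": 0,"x": 0,"y": 0,"z": 0,"ax": 0,"ay": 0,"az": 8.4},
    {"hand": 0,"x": 0,"y": 0,"z": 0,"ax": 0,"ay": 0,"az": 8.4},
    {"hand": 0,"x": 0,"y": 0,"z": 0,"ax": 0,"ay": 0,"az": 8.4},
    {"hand": 0,"x": 0,"y": 0,"z": 0,"ax": 0,"ay": 0,"az": 8.4},
    {"hand": 0,"x": 0,"y": 0,"z": 0,"ax": 0,"ay": 0,"az": 8.4},
    {"hand": 0,"x": 0,"y": 0,"z": 0,"ax": 0,"ay": 0,"az": 8.4},
    {"hand": 0,"x": 0,"y": 0,"z": 0,"ax": 0,"ay": 0,"az": 8.4},
    {"hand": 0,"x": 0,"y": 0,"z": 0,"ax": 0,"ay": 0,"az": 8.4},
  ],
)

```text
t: 1.25
tool_pos: [0.2397, 0.5771, 0.2226]
orientation: [2.38, 2.051, -0.0]
wrist_force: [0.4, 0.0, 0.0]
finger_gap: 0.998
grip_force: 0.0
```

Emit:
carry_out(
  series=[
    {"hand": 0,"x": -40,"y": 23.4,"z": 0,"ax": 0,"ay": 0,"az": 0},
    {"hand": 0,"x": -40,"y": 23.4,"z": 0,"ax": 0,"ay": 0,"az": 0},
    {"hand": 0,"x": -40,"y": 23.4,"z": 0,"ax": 0,"ay": 0,"az": 0},
    {"hand": 0,"x": -40,"y": 23.4,"z": 0,"ax": 0,"ay": 0,"az": 0},
    {"hand": 0,"x": -40,"y": 23.4,"z": 0,"ax": 0,"ay": 0,"az": 0},
    {"hand": 0,"x": -40,"y": 23.4,"z": 0,"ax": 0,"ay": 0,"az": 0},
    {"hand": 0,"x": -40,"y": 23.4,"z": 0,"ax": 0,"ay": 0,"az": 0},
    {"hand": 0,"x": -40,"y": 23.4,"z": 0,"ax": 0,"ay": 0,"az": 0},
    {"hand": 0,"x": -40,"y": 23.4,"z": 0,"ax": 0,"ay": 0,"az": 0},
    {"hand": 0,"x": -40,"y": 23.4,"z": 0,"ax": 0,"ay": 0,"az": 0},
  ],
)

```text
t: 2.25
tool_pos: [0.4151, 0.1462, 0.223]
orientation: [2.373, 2.058, 0.001]
wrist_force: [0.8, 0.5, -0.5]
finger_gap: 0.996
grip_force: 0.0
```

Emit:
carry_out(
  series=[
    {"hand": 0,"x": -40,"y": 23.4,"z": 10,"ax": 0,"ay": 0,"az": 0},
    {"hand": 0,"x": -40,"y": 23.4,"z": 10,"ax": 0,"ay": 0,"az": 0},
    {"hand": 0,"x": -40,"y": 23.4,"z": 10,"ax": 0,"ay": 0,"az": 0},
    {"hand": 0,"x": -35,"y": 23,"z": 0,"ax": 0,"ay": 0,"az": 0},
    {"hand": 0,"x": 0,"y": 0,"z": 0,"ax": 0,"ay": 0,"az": 0},
    {"hand": 0,"x": 0,"y": 0,"z": 0,"ax": 0,"ay": 0,"az": 0},
  ],
)

```text
t: 2.85
tool_pos: [0.4848, -0.0194, 0.1925]
orientation: [-2.376, -2.055, 0.0]
wrist_force: [-0.4, 0.2, -0.5]
finger_gap: 1.002
grip_force: 0.0
```

```bash
python3 - <<'E'
from h import *
go(.484,-.0185,.19)
w=vision.capture("wrist"); cv2.imwrite("pics/w2.png",w["color"][:,:,::-1])
for x,y in [(.484,-.0185),(.4735,-.096),(.4615,-.1745),(.449,-.256)]: print(fproj(w,[x,y,.122]).round(1))
E
```

```text
t 2.85 pos [ 0.4848 -0.0194  0.1925] yaw -8.3 tilt [-0.0004  0.0002] q [-0.06  0.26  1.96  0.    0.92  0.08]
tool shift mm [ 0.8 -1.   2.5]
[313.8 253.7]
[315.1 353.1]
[314.5 427.4]
[314.  482.1]
```

View pics/w2.png

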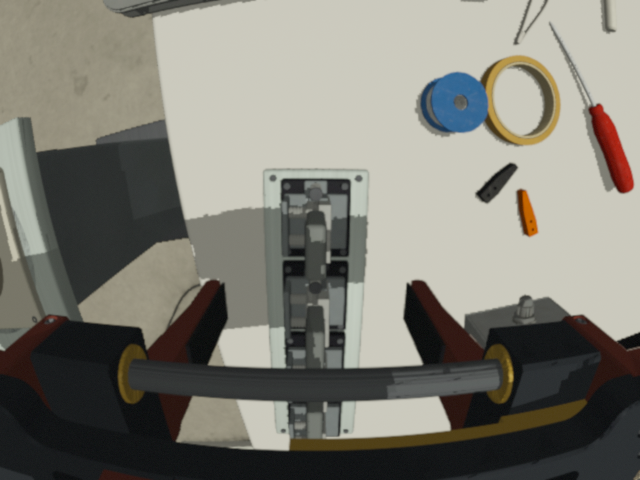

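The wrist view shows card 1's block at columns 305–327, between the open fingers and within about 1 mm of centre, with the row parallel to the image vertical. I'll descend to TCP z of about 0.085, grip and tug.

Emit:
carry_out(
  series=[
    {"hand": 0,"x": 0,"y": 0,"z": 30,"ax": 0,"ay": 0,"az": 0},
    {"hand": 0,"x": 0,"y": 0,"z": 30,"ax": 0,"ay": 0,"az": 0},
    {"hand": 0,"x": 0,"y": 0,"z": 30,"ax": 0,"ay": 0,"az": 0},
    {"hand": 0,"x": 0,"y": 0,"z": 17,"ax": 0,"ay": 0,"az": 0},
    {"hand": 1,"x": 0,"y": 0,"z": 0,"ax": 0,"ay": 0,"az": 0},
    {"hand": 1,"x": 0,"y": 0,"z": 0,"ax": 0,"ay": 0,"az": 0},
    {"hand": 1,"x": 0,"y": 0,"z": 0,"ax": 0,"ay": 0,"az": 0},
    {"hand": 1,"x": 0,"y": 0,"z": 0,"ax": 0,"ay": 0,"az": 0},
    {"hand": 1,"x": 0,"y": 0,"z": 0,"ax": 0,"ay": 0,"az": 0},
    {"hand": 1,"x": 0,"y": 0,"z": 0,"ax": 0,"ay": 0,"az": 0},
  ],
  grip_force=45,
)

```text
t: 3.9
tool_pos: [0.4852, -0.0187, 0.0862]
orientation: [2.373, 2.057, 0.001]
wrist_force: [0.7, 0.0, -0.8]
finger_gap: 0.495
grip_force: 0.0
```

Emit:
carry_out(
  series=[
    {"hand": 1,"x": 0,"y": 0,"z": 0,"ax": 0,"ay": 0,"az": 0},
    {"hand": 1,"x": 0,"y": 0,"z": 0,"ax": 0,"ay": 0,"az": 0},
    {"hand": 1,"x": 0,"y": 0,"z": 0,"ax": 0,"ay": 0,"az": 0},
    {"hand": 1,"x": 0,"y": 0,"z": 0,"ax": 0,"ay": 0,"az": 0},
    {"hand": 1,"x": 0,"y": 0,"z": 0,"ax": 0,"ay": 0,"az": 0},
    {"hand": 1,"x": 0,"y": 0,"z": 0,"ax": 0,"ay": 0,"az": 0},
  ],
)

```text
t: 4.5
tool_pos: [0.485, -0.0187, 0.0857]
orientation: [2.374, 2.057, 0.0]
wrist_force: [0.6, -0.0, -0.3]
finger_gap: 0.156
grip_force: 45.0
```

Emit:
carry_out(
  series=[
    {"hand": 1,"x": 0,"y": 0,"z": -1,"ax": 0,"ay": 0,"az": 0},
    {"hand": 1,"x": 0,"y": 0,"z": -1,"ax": 0,"ay": 0,"az": 0},
    {"hand": 1,"x": 0,"y": 0,"z": -1,"ax": 0,"ay": 0,"az": 0},
  ],
)

```text
t: 4.8
tool_pos: [0.4849, -0.0187, 0.0887]
orientation: [2.374, 2.058, 0.0]
wrist_force: [0.4, -0.4, -1.8]
finger_gap: 0.155
grip_force: 45.0
```

Emit:
carry_out(
  series=[
    {"hand": 1,"x": 0,"y": 0,"z": -2,"ax": 0,"ay": 0,"az": 0},
    {"hand": 1,"x": 0,"y": 0,"z": -2,"ax": 0,"ay": 0,"az": 0},
    {"hand": 1,"x": 0,"y": 0,"z": -2,"ax": 0,"ay": 0,"az": 0},
    {"hand": 1,"x": 0,"y": 0,"z": 0,"ax": 0,"ay": 0,"az": 0},
    {"hand": 1,"x": 0,"y": 0,"z": 0,"ax": 0,"ay": 0,"az": 0},
  ],
)

```text
t: 5.3
tool_pos: [0.485, -0.0187, 0.095]
orientation: [2.374, 2.058, 0.0]
wrist_force: [0.5, 0.4, 1.2]
finger_gap: 0.156
grip_force: 45.0
```

```bash
python3 - <<'E'
from h import *
for i in range(3):
    o=readout.get_obs(); print(o["wrist_force"].round(2),o["tool_pos"].round(4),o["grip_force"],o["effort"].round(1))
    s=vision.capture("scene")
b=cv2.resize(s["color"][220:400,245:485],None,fx=3.3,fy=3.3,interpolation=cv2.INTER_CUBIC)
cv2.imwrite("pics/s2.png",b[:,:,::-1])
E
```

```text
[0.45 0.43 1.2 ] [ 0.485  -0.0187  0.095 ] 44.98856842517853 [  0.1 -44.  -16.8  -0.    0.3  -0.1]
[ 0.85 -0.57  1.67] [ 0.485  -0.0187  0.0949] 44.98867213726044 [  0.1 -44.  -16.7  -0.    0.3  -0.1]
[ 0.58 -0.41  1.16] [ 0.485  -0.0187  0.0949] 44.98854339122772 [  0.1 -44.  -16.7  -0.    0.3  -0.1]
```

View pics/s2.png

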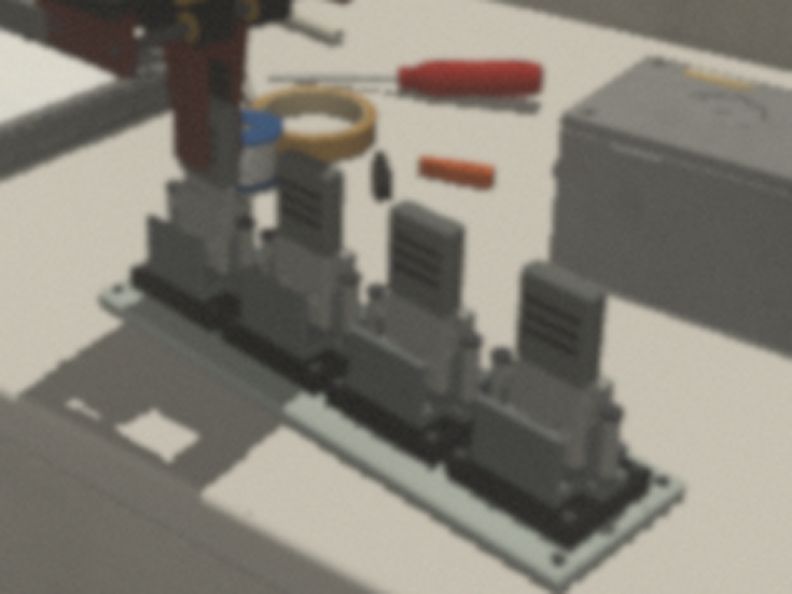

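The scene crop shows card 1's carriage still down while the gripper has risen 9 mm. The force is about 1 N, so clip 1 is weak. I'll push the card home and go to card 2.

Emit:
carry_out(
  series=[
    {"hand": 1,"x": 0,"y": 0,"z": 3,"ax": 0,"ay": 0,"az": 0},
    {"hand": 1,"x": 0,"y": 0,"z": 3,"ax": 0,"ay": 0,"az": 0},
    {"hand": 1,"x": 0,"y": 0,"z": 3,"ax": 0,"ay": 0,"az": 0},
    {"hand": 1,"x": 0,"y": 0,"z": 0,"ax": 0,"ay": 0,"az": 0},
    {"hand": 0.5,"x": 0,"y": 0,"z": 0,"ax": 0,"ay": 0,"az": 0},
    {"hand": 0.5,"x": 0,"y": 0,"z": 0,"ax": 0,"ay": 0,"az": 0},
    {"hand": 0.5,"x": 0,"y": 0,"z": 0,"ax": 0,"ay": 0,"az": 0},
    {"hand": 0.5,"x": 0,"y": 0,"z": 0,"ax": 0,"ay": 0,"az": 0},
    {"hand": 0.5,"x": 0,"y": 0,"z": 0,"ax": 0,"ay": 0,"az": 0},
  ],
)

```text
t: 6.35
tool_pos: [0.4847, -0.0187, 0.0856]
orientation: [-2.374, -2.058, 0.0]
wrist_force: [0.1, 0.1, -0.3]
finger_gap: 0.491
grip_force: 0.0
```

Emit:
carry_out(
  series=[
    {"hand": 0.5,"x": 0,"y": 0,"z": -30,"ax": 0,"ay": 0,"az": 0},
    {"hand": 0.5,"x": 0,"y": 0,"z": -30,"ax": 0,"ay": 0,"az": 0},
    {"hand": 0.5,"x": -40,"y": 0,"z": 0,"ax": 0,"ay": 0,"az": 0},
    {"hand": 0.5,"x": -40,"y": 0,"z": 0,"ax": 0,"ay": 0,"az": 0},
    {"hand": 0.5,"x": 0,"y": 0,"z": 0,"ax": 0,"ay": 0,"az": 0},
    {"hand": 0.5,"x": 0,"y": 0,"z": 0,"ax": 0,"ay": 0,"az": 0},
  ],
)

```text
t: 6.95
tool_pos: [0.4733, -0.0984, 0.1457]
orientation: [-2.376, -2.055, -0.0]
wrist_force: [0.5, 0.3, -0.6]
finger_gap: 0.5
grip_force: 0.0
```

```bash
python3 - <<'E'
from h import *
go(.4738,-.0965,.0855)
w=vision.capture("wrist"); cv2.imwrite("pics/w3.png",w["color"][:,:,::-1])
for x,y in [(.4845,-.0185),(.4738,-.096)]: print(fproj(w,[x,y,.122]).round(1))
E
```

```text
t 6.95 pos [ 0.4733 -0.0984  0.1457] yaw -8.3 tilt [-0.0001  0.0002] q [-0.23  0.33  1.99  0.    0.81 -0.09]
tool shift mm [ 1.9  0.3 60.2]
[314.4 129.8]
[315.6 278.6]
```

View pics/w3.png

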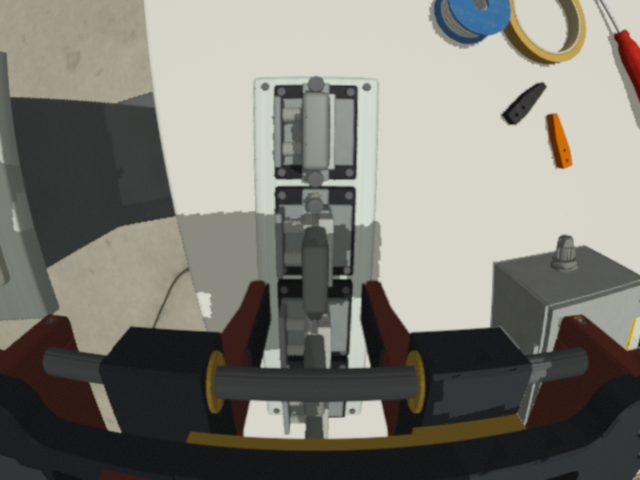

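The wrist view shows card 2's block at about column 315, centred between the fingers (midpoint about 317). Card 1 stands home behind it at (316,130). I'll go down on card 2.

Emit:
carry_out(
  series=[
    {"hand": 0.5,"x": 0,"y": 0,"z": 30,"ax": 0,"ay": 0,"az": 0},
    {"hand": 0.5,"x": 0,"y": 0,"z": 30,"ax": 0,"ay": 0,"az": 0},
    {"hand": 1,"x": 0,"y": 0,"z": 0,"ax": 0,"ay": 0,"az": 0},
    {"hand": 1,"x": 0,"y": 0,"z": 0,"ax": 0,"ay": 0,"az": 0},
    {"hand": 1,"x": 0,"y": 0,"z": 0,"ax": 0,"ay": 0,"az": 0},
    {"hand": 1,"x": 0,"y": 0,"z": 0,"ax": 0,"ay": 0,"az": 0},
    {"hand": 1,"x": 0,"y": 0,"z": 0,"ax": 0,"ay": 0,"az": 0},
    {"hand": 1,"x": 0,"y": 0,"z": 0,"ax": 0,"ay": 0,"az": 0},
    {"hand": 1,"x": 0,"y": 0,"z": 0,"ax": 0,"ay": 0,"az": 0},
  ],
)

```text
t: 7.9
tool_pos: [0.4733, -0.0977, 0.0868]
orientation: [-2.374, -2.057, -0.001]
wrist_force: [-2.7, 1.9, 6.1]
finger_gap: 0.159
grip_force: 45.0
```

Emit:
carry_out(
  series=[
    {"hand": 1,"x": 0,"y": 0,"z": -1,"ax": 0,"ay": 0,"az": 0},
    {"hand": 1,"x": 0,"y": 0,"z": -2,"ax": 0,"ay": 0,"az": 0},
    {"hand": 1,"x": 0,"y": 0,"z": -2,"ax": 0,"ay": 0,"az": 0},
    {"hand": 1,"x": 0,"y": 0,"z": -2,"ax": 0,"ay": 0,"az": 0},
    {"hand": 1,"x": 0,"y": 0,"z": -2,"ax": 0,"ay": 0,"az": 0},
    {"hand": 1,"x": 0,"y": 0,"z": 0,"ax": 0,"ay": 0,"az": 0},
  ],
)

```text
t: 8.5
tool_pos: [0.4733, -0.0979, 0.0948]
orientation: [-2.374, -2.057, 0.0]
wrist_force: [-2.0, 0.4, -3.3]
finger_gap: 0.155
grip_force: 45.0
```

Clip 2 pulled only about 3 N at 9 mm, so it is weak too. I'll push the card home and still check cards 3 and 4.

Emit:
carry_out(
  series=[
    {"hand": 1,"x": 0,"y": 0,"z": 3,"ax": 0,"ay": 0,"az": 0},
    {"hand": 1,"x": 0,"y": 0,"z": 3,"ax": 0,"ay": 0,"az": 0},
    {"hand": 1,"x": 0,"y": 0,"z": 3,"ax": 0,"ay": 0,"az": 0},
    {"hand": 1,"x": 0,"y": 0,"z": 0,"ax": 0,"ay": 0,"az": 0},
    {"hand": 0.5,"x": 0,"y": 0,"z": 0,"ax": 0,"ay": 0,"az": 0},
    {"hand": 0.5,"x": 0,"y": 0,"z": 0,"ax": 0,"ay": 0,"az": 0},
    {"hand": 0.5,"x": 0,"y": 0,"z": 0,"ax": 0,"ay": 0,"az": 0},
    {"hand": 0.5,"x": 0,"y": 0,"z": 0,"ax": 0,"ay": 0,"az": 0},
    {"hand": 0.5,"x": 0,"y": 0,"z": 0,"ax": 0,"ay": 0,"az": 0},
  ],
)

```text
t: 9.4
tool_pos: [0.4737, -0.0979, 0.0855]
orientation: [2.374, 2.058, 0.0]
wrist_force: [-0.8, 0.2, -0.1]
finger_gap: 0.498
grip_force: 0.0
```

Emit:
carry_out(
  series=[
    {"hand": 0.5,"x": 0,"y": 0,"z": -30,"ax": 0,"ay": 0,"az": 0},
    {"hand": 0.5,"x": 0,"y": 0,"z": -30,"ax": 0,"ay": 0,"az": 0},
    {"hand": 0.5,"x": -40,"y": 0,"z": 0,"ax": 0,"ay": 0,"az": 0},
    {"hand": 0.5,"x": -38,"y": 0,"z": 0,"ax": 0,"ay": 0,"az": 0},
    {"hand": 0.5,"x": 0,"y": 0,"z": 0,"ax": 0,"ay": 0,"az": 0},
    {"hand": 0.5,"x": 0,"y": 0,"z": 0,"ax": 0,"ay": 0,"az": 0},
  ],
)

```text
t: 10.0
tool_pos: [0.4622, -0.1755, 0.1456]
orientation: [-2.376, -2.055, -0.0]
wrist_force: [0.0, -0.3, -0.4]
finger_gap: 0.501
grip_force: 0.0
```

```bash
python3 - <<'E'
from h import *
go(.4615,-.1755,.0855)
w=vision.capture("wrist"); p=fproj(w,[.4615,-.1755,.122]); print(p)
cv2.imwrite("pics/w4.png",w["color"][:,:,::-1])
E
```

```text
t 10.0 pos [ 0.4622 -0.1755  0.1456] yaw -8.28 tilt [-0.0001  0.0003] q [-0.39  0.35  1.97  0.    0.82 -0.24]
tool shift mm [-0.1 -0.7 60.1]
[314.06305384 282.8921805 ]
```

View pics/w4.png

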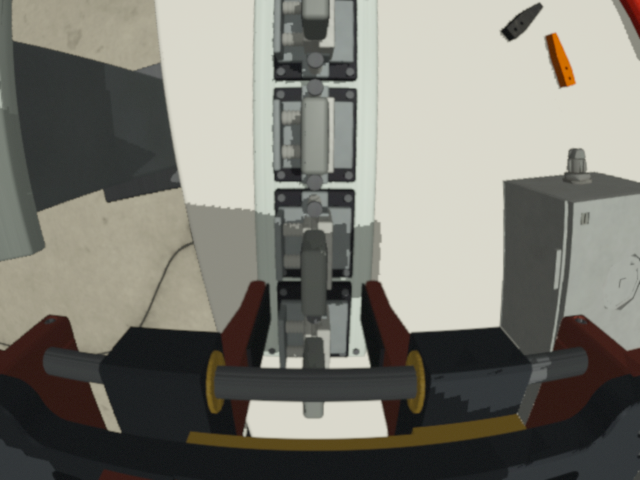

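The wrist view shows card 3's block at about column 314, centred to within about 1 mm, and cards 1 and 2 are standing home. I'll tug card 3.

Emit:
carry_out(
  series=[
    {"hand": 0.5,"x": 0,"y": -0.7,"z": 30,"ax": 0,"ay": 0,"az": 0},
    {"hand": 0.5,"x": 0,"y": 0,"z": 30,"ax": 0,"ay": 0,"az": 0},
    {"hand": 1,"x": 0,"y": 0,"z": 0,"ax": 0,"ay": 0,"az": 0},
    {"hand": 1,"x": 0,"y": 0,"z": 0,"ax": 0,"ay": 0,"az": 0},
    {"hand": 1,"x": 0,"y": 0,"z": 0,"ax": 0,"ay": 0,"az": 0},
    {"hand": 1,"x": 0,"y": 0,"z": 0,"ax": 0,"ay": 0,"az": 0},
    {"hand": 1,"x": 0,"y": 0,"z": 0,"ax": 0,"ay": 0,"az": 0},
    {"hand": 1,"x": 0,"y": 0,"z": 0,"ax": 0,"ay": 0,"az": 0},
    {"hand": 1,"x": 0,"y": 0,"z": 0,"ax": 0,"ay": 0,"az": 0},
    {"hand": 1,"x": 0,"y": 0,"z": 0,"ax": 0,"ay": 0,"az": 0},
  ],
)

```text
t: 11.05
tool_pos: [0.4617, -0.1749, 0.0869]
orientation: [2.374, 2.057, 0.001]
wrist_force: [-3.0, 0.9, 5.9]
finger_gap: 0.155
grip_force: 45.0
```

Emit:
carry_out(
  series=[
    {"hand": 1,"x": 0,"y": 0,"z": -1,"ax": 0,"ay": 0,"az": 0},
    {"hand": 1,"x": 0,"y": 0,"z": -2,"ax": 0,"ay": 0,"az": 0},
    {"hand": 1,"x": 0,"y": 0,"z": -2,"ax": 0,"ay": 0,"az": 0},
    {"hand": 1,"x": 0,"y": 0,"z": -2,"ax": 0,"ay": 0,"az": 0},
    {"hand": 1,"x": 0,"y": 0,"z": -2,"ax": 0,"ay": 0,"az": 0},
    {"hand": 1,"x": 0,"y": 0,"z": 0,"ax": 0,"ay": 0,"az": 0},
  ],
)

```text
t: 11.65
tool_pos: [0.4616, -0.1749, 0.0944]
orientation: [-2.374, -2.057, 0.0]
wrist_force: [0.6, 0.5, -13.6]
finger_gap: 0.157
grip_force: 45.0
```

Clip 3 pulls 13.6 N, so it is sound. I'll lower it fully, pressing 0.5 mm further so it seats, and go to card 4.

Emit:
carry_out(
  series=[
    {"hand": 1,"x": 0,"y": 0,"z": 3,"ax": 0,"ay": 0,"az": 0},
    {"hand": 1,"x": 0,"y": 0,"z": 3,"ax": 0,"ay": 0,"az": 0},
    {"hand": 1,"x": 0,"y": 0,"z": 3.5,"ax": 0,"ay": 0,"az": 0},
    {"hand": 1,"x": 0,"y": 0,"z": 0,"ax": 0,"ay": 0,"az": 0},
    {"hand": 0.5,"x": 0,"y": 0,"z": 0,"ax": 0,"ay": 0,"az": 0},
    {"hand": 0.5,"x": 0,"y": 0,"z": 0,"ax": 0,"ay": 0,"az": 0},
    {"hand": 0.5,"x": 0,"y": 0,"z": 0,"ax": 0,"ay": 0,"az": 0},
    {"hand": 0.5,"x": 0,"y": 0,"z": 0,"ax": 0,"ay": 0,"az": 0},
    {"hand": 0.5,"x": 0,"y": 0,"z": 0,"ax": 0,"ay": 0,"az": 0},
  ],
)

```text
t: 12.55
tool_pos: [0.4619, -0.1751, 0.0852]
orientation: [2.374, 2.058, 0.0]
wrist_force: [-0.3, 0.4, 0.2]
finger_gap: 0.497
grip_force: 0.0
```

Emit:
carry_out(
  series=[
    {"hand": 0.5,"x": 0,"y": 0,"z": -30,"ax": 0,"ay": 0,"az": 0},
    {"hand": 0.5,"x": 0,"y": 0,"z": -30,"ax": 0,"ay": 0,"az": 0},
    {"hand": 0.5,"x": -40,"y": 0,"z": 0,"ax": 0,"ay": 0,"az": 0},
    {"hand": 0.5,"x": -40,"y": -0.3,"z": 0,"ax": 0,"ay": 0,"az": 0},
    {"hand": 0.5,"x": 0,"y": 0,"z": 0,"ax": 0,"ay": 0,"az": 0},
    {"hand": 0.5,"x": 0,"y": 0,"z": 0,"ax": 0,"ay": 0,"az": 0},
  ],
)

```text
t: 13.15
tool_pos: [0.4497, -0.2545, 0.145]
orientation: [-2.376, -2.055, 0.0]
wrist_force: [-0.4, 0.8, 0.0]
finger_gap: 0.501
grip_force: 0.0
```

```bash
python3 - <<'E'
from h import *
go(.4495,-.2555,.0855)
E
```

```text
t 13.15 pos [ 0.4497 -0.2545  0.145 ] yaw -8.28 tilt [-0.0004  0.0004] q [-0.54  0.38  1.92  0.    0.84 -0.39]
tool shift mm [-1.   0.  59.5]
```

Emit:
carry_out(
  series=[
    {"hand": 0.5,"x": 0,"y": 0,"z": 30,"ax": 0,"ay": 0,"az": 0},
    {"hand": 0.5,"x": 0,"y": 0,"z": 29.5,"ax": 0,"ay": 0,"az": 0},
    {"hand": 1,"x": 0,"y": 0,"z": 0,"ax": 0,"ay": 0,"az": 0},
    {"hand": 1,"x": 0,"y": 0,"z": 0,"ax": 0,"ay": 0,"az": 0},
    {"hand": 1,"x": 0,"y": 0,"z": 0,"ax": 0,"ay": 0,"az": 0},
    {"hand": 1,"x": 0,"y": 0,"z": 0,"ax": 0,"ay": 0,"az": 0},
    {"hand": 1,"x": 0,"y": 0,"z": 0,"ax": 0,"ay": 0,"az": 0},
    {"hand": 1,"x": 0,"y": 0,"z": 0,"ax": 0,"ay": 0,"az": 0},
    {"hand": 1,"x": 0,"y": 0,"z": 0,"ax": 0,"ay": 0,"az": 0},
    {"hand": 1,"x": 0,"y": 0,"z": 0,"ax": 0,"ay": 0,"az": 0},
  ],
)

```text
t: 14.15
tool_pos: [0.4497, -0.2541, 0.0869]
orientation: [-2.374, -2.057, 0.0]
wrist_force: [-4.3, 0.6, 6.0]
finger_gap: 0.155
grip_force: 45.0
```

Emit:
carry_out(
  series=[
    {"hand": 1,"x": 0,"y": 0,"z": -1,"ax": 0,"ay": 0,"az": 0},
    {"hand": 1,"x": 0,"y": 0,"z": -2,"ax": 0,"ay": 0,"az": 0},
    {"hand": 1,"x": 0,"y": 0,"z": -2,"ax": 0,"ay": 0,"az": 0},
    {"hand": 1,"x": 0,"y": 0,"z": -2,"ax": 0,"ay": 0,"az": 0},
    {"hand": 1,"x": 0,"y": 0,"z": -2,"ax": 0,"ay": 0,"az": 0},
    {"hand": 1,"x": 0,"y": 0,"z": 0,"ax": 0,"ay": 0,"az": 0},
  ],
)

```text
t: 14.75
tool_pos: [0.4497, -0.254, 0.0943]
orientation: [-2.373, -2.057, 0.001]
wrist_force: [-0.0, -2.2, -13.6]
finger_gap: 0.157
grip_force: 45.0
```

Clip 4 pulls 13.6 N and is sound, so the weak clips are 1 and 2. I'll seat card 4, release it and return to card 2.

Emit:
carry_out(
  series=[
    {"hand": 1,"x": 0,"y": 0,"z": 3,"ax": 0,"ay": 0,"az": 0},
    {"hand": 1,"x": 0,"y": 0,"z": 3,"ax": 0,"ay": 0,"az": 0},
    {"hand": 1,"x": 0,"y": 0,"z": 3.5,"ax": 0,"ay": 0,"az": 0},
    {"hand": 1,"x": 0,"y": 0,"z": 0,"ax": 0,"ay": 0,"az": 0},
    {"hand": 0.5,"x": 0,"y": 0,"z": 0,"ax": 0,"ay": 0,"az": 0},
    {"hand": 0.5,"x": 0,"y": 0,"z": 0,"ax": 0,"ay": 0,"az": 0},
    {"hand": 0.5,"x": 0,"y": 0,"z": 0,"ax": 0,"ay": 0,"az": 0},
    {"hand": 0.5,"x": 0,"y": 0,"z": 0,"ax": 0,"ay": 0,"az": 0},
    {"hand": 0.5,"x": 0,"y": 0,"z": 0,"ax": 0,"ay": 0,"az": 0},
  ],
)

```text
t: 15.65
tool_pos: [0.4504, -0.2542, 0.0852]
orientation: [2.373, 2.058, 0.0]
wrist_force: [-0.3, 0.4, -1.0]
finger_gap: 0.494
grip_force: 0.0
```

Emit:
carry_out(
  series=[
    {"hand": 0.5,"x": 0,"y": 0,"z": -30,"ax": 0,"ay": 0,"az": 0},
    {"hand": 0.5,"x": 0,"y": 0,"z": -30,"ax": 0,"ay": 0,"az": 0},
    {"hand": 0.5,"x": 40,"y": 0.3,"z": 0,"ax": 0,"ay": 0,"az": 0},
    {"hand": 0.5,"x": 40,"y": 0.3,"z": 0,"ax": 0,"ay": 0,"az": 0},
    {"hand": 0.5,"x": 40,"y": 0,"z": 0,"ax": 0,"ay": 0,"az": 0},
    {"hand": 0.5,"x": 38,"y": 0,"z": 0,"ax": 0,"ay": 0,"az": 0},
    {"hand": 0.5,"x": 0,"y": 0,"z": 0,"ax": 0,"ay": 0,"az": 0},
    {"hand": 0.5,"x": 0,"y": 0,"z": 0,"ax": 0,"ay": 0,"az": 0},
  ],
)

```text
t: 16.45
tool_pos: [0.4733, -0.0972, 0.1452]
orientation: [2.371, 2.06, -0.0]
wrist_force: [0.3, -0.6, 0.4]
finger_gap: 0.503
grip_force: 0.0
```

```bash
python3 - <<'E'
from h import *
go(.4733,-.098,.0855)
E
```

```text
t 16.45 pos [ 0.4733 -0.0972  0.1452] yaw -8.03 tilt [ 0.0001 -0.0002] q [-0.23  0.33  2.   -0.    0.81 -0.09]
tool shift mm [-0.7  0.1 59.7]
```

Emit:
carry_out(
  series=[
    {"hand": 0.5,"x": 0,"y": 0,"z": 30,"ax": 0,"ay": 0,"az": 0},
    {"hand": 0.5,"x": 0,"y": 0,"z": 29.5,"ax": 0,"ay": 0,"az": 0},
    {"hand": 1,"x": 0,"y": 0,"z": 0,"ax": 0,"ay": 0,"az": 0},
    {"hand": 1,"x": 0,"y": 0,"z": 0,"ax": 0,"ay": 0,"az": 0},
    {"hand": 1,"x": 0,"y": 0,"z": 0,"ax": 0,"ay": 0,"az": 0},
    {"hand": 1,"x": 0,"y": 0,"z": 0,"ax": 0,"ay": 0,"az": 0},
    {"hand": 1,"x": 0,"y": 0,"z": 0,"ax": 0,"ay": 0,"az": 0},
    {"hand": 1,"x": 0,"y": 0,"z": 0,"ax": 0,"ay": 0,"az": 0},
    {"hand": 1,"x": 0,"y": 0,"z": 0,"ax": 0,"ay": 0,"az": 0},
    {"hand": 1,"x": 0,"y": 0,"z": 0,"ax": 0,"ay": 0,"az": 0},
  ],
)

```text
t: 17.45
tool_pos: [0.4732, -0.0981, 0.0869]
orientation: [2.373, 2.057, 0.0]
wrist_force: [-3.2, -1.3, 5.9]
finger_gap: 0.159
grip_force: 45.0
```

Emit:
carry_out(
  series=[
    {"hand": 1,"x": 0,"y": 0,"z": -5,"ax": 0,"ay": 0,"az": 0},
    {"hand": 1,"x": 0,"y": 0,"z": -10,"ax": 0,"ay": 0,"az": 0},
    {"hand": 1,"x": 0,"y": 0,"z": -10,"ax": 0,"ay": 0,"az": 0},
    {"hand": 1,"x": 0,"y": 0,"z": -10,"ax": 0,"ay": 0,"az": 0},
    {"hand": 1,"x": 0,"y": 0,"z": -10,"ax": 0,"ay": 0,"az": 0},
    {"hand": 1,"x": 0,"y": 0,"z": -20,"ax": 0,"ay": 0,"az": 0},
    {"hand": 1,"x": 0,"y": 0,"z": -20,"ax": 0,"ay": 0,"az": 0},
    {"hand": 1,"x": 0,"y": 0,"z": -20,"ax": 0,"ay": 0,"az": 0},
    {"hand": 1,"x": 0,"y": 0,"z": -20,"ax": 0,"ay": 0,"az": 0},
    {"hand": 1,"x": 0,"y": 0,"z": 0,"ax": 0,"ay": 0,"az": 0},
  ],
)

```text
t: 18.45
tool_pos: [0.4749, -0.0982, 0.2137]
orientation: [2.37, 2.055, 0.005]
wrist_force: [-0.2, -0.8, 0.0]
finger_gap: 0.154
grip_force: 45.0
```

```bash
python3 - <<'E'
from h import *
go(.52,.33,.21)
w=vision.capture("scene"); cv2.imwrite("pics/s5.png",w["color"][:,:,::-1])
E
```

```text
t 18.45 pos [ 0.4749 -0.0982  0.2137] yaw -8.15 tilt [ 0.0055 -0.0013] q [-0.23  0.23  1.94 -0.    0.97 -0.09]
tool shift mm [430.3 -16.1   3.4]
```

View pics/s5.png

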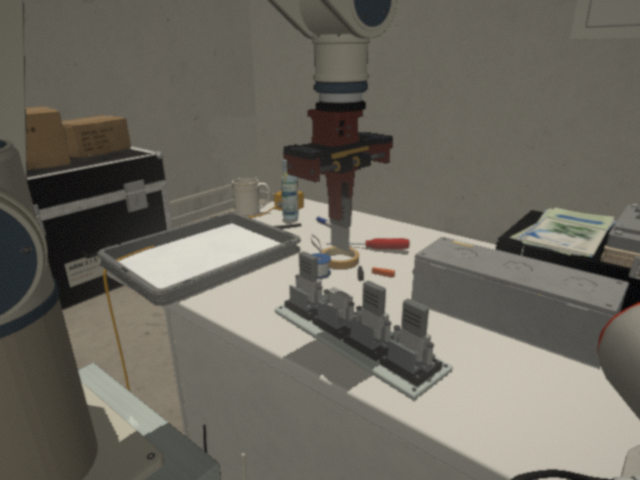

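The scene view shows the card clear of clip 2 in the gripper at about (343,230), and the other three cards standing. I'll carry it to the tray, turn it radially and tilt it.

Emit:
carry_out(
  series=[
    {"hand": 1,"x": 43,"y": -1.6,"z": 0,"ax": 0,"ay": 0,"az": 0},
    {"hand": 1,"x": 43,"y": -1.6,"z": 0,"ax": 0,"ay": 0,"az": 0},
    {"hand": 1,"x": 43,"y": -1.6,"z": 0,"ax": 0,"ay": 0,"az": 0},
    {"hand": 1,"x": 43,"y": -1.6,"z": 0,"ax": 0,"ay": 0,"az": 0},
    {"hand": 1,"x": 43,"y": -1.6,"z": 0,"ax": 0,"ay": 0,"az": 0},
    {"hand": 1,"x": 43,"y": -1.6,"z": 0,"ax": 0,"ay": 0,"az": 0},
    {"hand": 1,"x": 43,"y": -1.6,"z": 0,"ax": 0,"ay": 0,"az": 0},
    {"hand": 1,"x": 43,"y": -1.6,"z": 0,"ax": 0,"ay": 0,"az": 0},
    {"hand": 1,"x": 43,"y": -1.6,"z": 0,"ax": 0,"ay": 0,"az": 0},
    {"hand": 1,"x": 43,"y": -1.6,"z": 0,"ax": 0,"ay": 0,"az": 0},
  ],
)

```text
t: 19.5
tool_pos: [0.5175, 0.3316, 0.2092]
orientation: [-2.373, -2.058, 0.003]
wrist_force: [1.0, -1.4, -0.7]
finger_gap: 0.157
grip_force: 45.0
```

Emit:
carry_out(
  series=[
    {"hand": 1,"x": 0,"y": 0,"z": 0,"ax": 0,"ay": 0,"az": -8.4},
    {"hand": 1,"x": 0,"y": 0,"z": 0,"ax": 0,"ay": 0,"az": -8.4},
    {"hand": 1,"x": 0,"y": 0,"z": 0,"ax": 0,"ay": 0,"az": -8.4},
    {"hand": 1,"x": 0,"y": 0,"z": 0,"ax": 0,"ay": 0,"az": -8.4},
    {"hand": 1,"x": 0,"y": 0,"z": 0,"ax": 0,"ay": 0,"az": -8.4},
    {"hand": 1,"x": 0,"y": 0,"z": 0,"ax": 0,"ay": 0,"az": 0},
  ],
)

```text
t: 20.1
tool_pos: [0.5176, 0.3297, 0.2092]
orientation: [-1.476, -2.772, 0.003]
wrist_force: [0.4, 0.3, -1.7]
finger_gap: 0.161
grip_force: 45.0
```

Emit:
carry_out(
  series=[
    {"hand": 1,"x": 0,"y": 0,"z": 0,"ax": -7.5,"ay": 0,"az": 0},
    {"hand": 1,"x": 0,"y": 0,"z": 0,"ax": -7.5,"ay": 0,"az": 0},
    {"hand": 1,"x": 0,"y": 0,"z": 0,"ax": -7.5,"ay": 0,"az": 0},
    {"hand": 1,"x": 0,"y": 0,"z": 0,"ax": -7.5,"ay": 0,"az": 0},
    {"hand": 1,"x": 0,"y": 0,"z": 0,"ax": -7.5,"ay": 0,"az": 0},
    {"hand": 1,"x": 0,"y": 0,"z": 0,"ax": -7.5,"ay": 0,"az": 0},
    {"hand": 1,"x": 0,"y": 0,"z": 0,"ax": 0,"ay": 0,"az": 0},
  ],
)

```text
t: 20.8
tool_pos: [0.5119, 0.3337, 0.2078]
orientation: [1.281, 2.413, 0.837]
wrist_force: [1.4, 0.4, 0.1]
finger_gap: 0.158
grip_force: 45.0
```

```bash
cat >> h.py <<'E'
def card(L=.072):
    "lower end of the held card, tool axes in world"
    o=readout.get_obs(); R=Ro.from_rotvec(o["orientation"]).as_matrix(); z=R[:,2]
    g=o["tool_pos"]-env.pinch_z*z; e=g+L*z; print("t",round(o["t"],2),"tcp",o["tool_pos"].round(4),"q",o["joint_pos"].round(2),"\nlower end",e.round(4),"lowest z",round(e[2]-.002*abs(R[2,1]),4),"block ctr",(g+.006*z).round(4)); print("x,y,z tool:",R.T.round(3).tolist())
    print("gap",o["finger_gap"],o["grip_force"],o["wrist_force"].round(1)); return e,R
E
python3 - <<'E'
from h import *
e,R=card()
print((R.T@(np.array([.59,.40,.02])-e)*1e3).round(1))
E
```

```text
t 20.8 tcp [0.5119 0.3337 0.2078] q [ 0.53  0.26  2.12  0.53  0.12 -0.57] 
lower end [0.5383 0.3529 0.1656] lowest z 0.1644 block ctr [0.5057 0.3291 0.2179]
x,y,z tool: [[-0.566, 0.824, 0.021], [0.66, 0.438, 0.611], [0.494, 0.359, -0.792]]
gap 0.15755060151674477 44.992228746414185 [1.4 0.4 0.1]
[  6.6 -34.2 157.8]
```

The outward tilt hits joint 5's limit at 38°, so I'll tilt inward instead, where joint 5 has room.

Emit:
carry_out(
  series=[
    {"hand": 1,"x": 0,"y": 0,"z": 0,"ax": 8.2,"ay": 0,"az": 0},
    {"hand": 1,"x": 0,"y": 0,"z": 0,"ax": 8.2,"ay": 0,"az": 0},
    {"hand": 1,"x": 0,"y": 0,"z": 0,"ax": 8.2,"ay": 0,"az": 0},
    {"hand": 1,"x": 0,"y": 0,"z": 0,"ax": 8.2,"ay": 0,"az": 0},
    {"hand": 1,"x": 0,"y": 0,"z": 0,"ax": 8.2,"ay": 0,"az": 0},
    {"hand": 1,"x": 0,"y": 0,"z": 0,"ax": 8.2,"ay": 0,"az": 0},
    {"hand": 1,"x": 0,"y": 0,"z": 0,"ax": 8.2,"ay": 0,"az": 0},
    {"hand": 1,"x": 0,"y": 0,"z": 0,"ax": 8.2,"ay": 0,"az": 0},
    {"hand": 1,"x": 0,"y": 0,"z": 0,"ax": 8.2,"ay": 0,"az": 0},
    {"hand": 1,"x": 0,"y": 0,"z": 0,"ax": 8.2,"ay": 0,"az": 0},
  ],
)

```text
t: 21.8
tool_pos: [0.5141, 0.3391, 0.2095]
orientation: [-1.221, -2.37, 0.87]
wrist_force: [0.8, -0.3, -1.6]
finger_gap: 0.155
grip_force: 45.0
```

```bash
python3 - <<'E'
from h import *
e,R=card()
print((R.T@(np.array([.49,.35,.015])-e)*1e3).round(1))
E
```

```text
t 21.8 tcp [0.5141 0.3391 0.2095] q [ 0.57  0.8   1.18 -0.02  1.88 -0.05] 
lower end [0.4852 0.3197 0.1692] lowest z 0.1679 block ctr [0.521  0.3438 0.2192]
x,y,z tool: [[-0.575, 0.818, 0.017], [0.613, 0.444, -0.654], [-0.542, -0.365, -0.757]]
gap 0.1551757326526006 44.99100744724274 [ 0.8 -0.3 -1.6]
[ 19.4 117.2 103. ]
```

Emit:
carry_out(
  series=[
    {"hand": 1,"x": 4,"y": 23.4,"z": 20.6,"ax": 0,"ay": 0,"az": 0},
    {"hand": 1,"x": 4,"y": 23.4,"z": 20.6,"ax": 0,"ay": 0,"az": 0},
    {"hand": 1,"x": 4,"y": 23.4,"z": 20.6,"ax": 0,"ay": 0,"az": 0},
    {"hand": 1,"x": 4,"y": 23.4,"z": 20.6,"ax": 0,"ay": 0,"az": 0},
    {"hand": 1,"x": 4,"y": 23.4,"z": 20.6,"ax": 0,"ay": 0,"az": 0},
    {"hand": 1,"x": 0,"y": 0,"z": 0,"ax": 0,"ay": 0,"az": 0},
    {"hand": 1,"x": 0,"y": 0,"z": 0,"ax": 0,"ay": 0,"az": 0},
  ],
)

```text
t: 22.5
tool_pos: [0.5155, 0.3721, 0.0551]
orientation: [-1.213, -2.371, 0.862]
wrist_force: [-0.0, -0.0, -0.1]
finger_gap: 0.156
grip_force: 45.0
```

```bash
python3 - <<'E'
from h import *
e,R=card()
print((R.T@(np.array([e[0],e[1],.0055])-e)*1e3).round(1))
E
```

```text
t 22.5 tcp [0.5155 0.3721 0.0551] q [ 0.6   1.    1.15  0.01  1.71 -0.03] 
lower end [0.4865 0.3529 0.0147] lowest z 0.0134 block ctr [0.5224 0.3767 0.0648]
x,y,z tool: [[-0.578, 0.816, 0.025], [0.609, 0.451, -0.652], [-0.543, -0.361, -0.758]]
gap 0.15644619200633236 44.99292433261871 [-0.  -0.  -0.1]
[-0.2  6.   7. ]
```

Emit:
carry_out(
  series=[
    {"hand": 1,"x": 0,"y": 2,"z": 2.3,"ax": 0,"ay": 0,"az": 0},
    {"hand": 1,"x": 0,"y": 2,"z": 2.3,"ax": 0,"ay": 0,"az": 0},
    {"hand": 1,"x": 0,"y": 1.5,"z": 1.7,"ax": 0,"ay": 0,"az": 0},
    {"hand": 1,"x": 0,"y": 0,"z": 0,"ax": 0,"ay": 0,"az": 0},
    {"hand": 1,"x": 0,"y": 0,"z": 0,"ax": 0,"ay": 0,"az": 0},
  ],
)

```text
t: 23.0
tool_pos: [0.5147, 0.3733, 0.0475]
orientation: [-1.207, -2.371, 0.856]
wrist_force: [0.5, -0.6, -1.1]
finger_gap: 0.155
grip_force: 45.0
```

Emit:
carry_out(
  series=[
    {"hand": 1,"x": 0,"y": 0.6,"z": 0.7,"ax": 0,"ay": 0,"az": 0},
    {"hand": 1,"x": 0,"y": 0,"z": 0,"ax": 0,"ay": 0,"az": 0},
    {"hand": 1,"x": 0,"y": 0,"z": 0,"ax": 0,"ay": 0,"az": 0},
  ],
)

```text
t: 23.3
tool_pos: [0.5146, 0.3733, 0.0463]
orientation: [-1.206, -2.371, 0.856]
wrist_force: [0.3, -0.3, -0.2]
finger_gap: 0.157
grip_force: 45.0
```

Emit:
carry_out(
  series=[
    {"hand": 1,"x": 0,"y": 0.6,"z": 0.7,"ax": 0,"ay": 0,"az": 0},
    {"hand": 1,"x": 0,"y": 0,"z": 0,"ax": 0,"ay": 0,"az": 0},
    {"hand": 1,"x": 0,"y": 0,"z": 0,"ax": 0,"ay": 0,"az": 0},
  ],
)

```text
t: 23.6
tool_pos: [0.5146, 0.3734, 0.0459]
orientation: [-1.206, -2.371, 0.856]
wrist_force: [0.7, 0.4, 5.6]
finger_gap: 0.158
grip_force: 45.0
```

The blade tip is on the sheet, with about 5.6 N of contact force. I'll open slowly so the card leans on the lower finger, then draw the finger outward so the card lies down.

Emit:
carry_out(
  series=[
    {"hand": 0.8,"x": 0,"y": 0,"z": 0,"ax": 0,"ay": 0,"az": 0},
    {"hand": 0.8,"x": 0,"y": 0,"z": 0,"ax": 0,"ay": 0,"az": 0},
    {"hand": 0.7,"x": 0,"y": 0,"z": 0,"ax": 0,"ay": 0,"az": 0},
    {"hand": 0.6,"x": 0,"y": 0,"z": 0,"ax": 0,"ay": 0,"az": 0},
    {"hand": 0.5,"x": 0,"y": 0,"z": 0,"ax": 0,"ay": 0,"az": 0},
    {"hand": 0.5,"x": 0,"y": 0,"z": 0,"ax": 0,"ay": 0,"az": 0},
    {"hand": 0.5,"x": 0,"y": 0,"z": 0,"ax": 0,"ay": 0,"az": 0},
    {"hand": 0.5,"x": 0,"y": 0,"z": 0,"ax": 0,"ay": 0,"az": 0},
  ],
)

```text
t: 24.4
tool_pos: [0.5145, 0.3734, 0.0452]
orientation: [-1.206, -2.371, 0.856]
wrist_force: [0.3, 0.5, -0.9]
finger_gap: 0.497
grip_force: 0.2
```

Emit:
carry_out(
  series=[
    {"hand": 0.5,"x": 0,"y": 7.5,"z": -6.5,"ax": 0,"ay": 0,"az": 0},
    {"hand": 0.5,"x": 0,"y": 7.5,"z": -6.5,"ax": 0,"ay": 0,"az": 0},
    {"hand": 0.5,"x": 0,"y": 7.5,"z": -6.5,"ax": 0,"ay": 0,"az": 0},
    {"hand": 0.5,"x": 0,"y": 7.5,"z": -6.5,"ax": 0,"ay": 0,"az": 0},
    {"hand": 0.5,"x": 0,"y": 7.5,"z": -6.5,"ax": 0,"ay": 0,"az": 0},
    {"hand": 0.5,"x": 0,"y": 7.5,"z": -6.5,"ax": 0,"ay": 0,"az": 0},
    {"hand": 0.5,"x": 0,"y": 7.5,"z": -6.5,"ax": 0,"ay": 0,"az": 0},
  ],
)

```text
t: 25.1
tool_pos: [0.5714, 0.4138, 0.0456]
orientation: [-1.206, -2.371, 0.856]
wrist_force: [0.4, -0.3, -0.5]
finger_gap: 0.499
grip_force: 0.0
```

```bash
python3 - <<'E'
from h import *
e,R=card()
for n in("scene","top"):
    c=vision.capture(n); im=c["color"]; cv2.imwrite(f"pics/{n}6.png",im[:,:,::-1])
    # dark things on the white sheet: predicted spot of the sheet, pixels darker than the paper
    poly=np.array([proj(c,p) for p in [(.66,.42,.004),(.655,.235,.004),(.37,.26,.004),(.375,.45,.004)]],int)
    m=np.zeros(im.shape[:2],np.uint8); cv2.fillPoly(m,[poly],255); g=cv2.cvtColor(im,cv2.COLOR_RGB2GRAY)
    print(n,np.median(g[m>0])); k=((g<.6*np.median(g[m>0]))&(m>0)).astype(np.uint8)
    for q in cv2.findContours(k,0,2)[0]:
        if cv2.contourArea(q)>30:
            b=cv2.boxPoints(cv2.minAreaRect(q)); print(cv2.contourArea(q),[plane(c,u,.01).round(3)[:2].tolist() for u in b])
E
```

```text
t 25.1 tcp [0.5714 0.4138 0.0456] q [ 0.6   1.11  0.91  0.02  1.83 -0.03] 
lower end [0.5423 0.3947 0.0052] lowest z 0.0039 block ctr [0.5783 0.4184 0.0552]
x,y,z tool: [[-0.579, 0.815, 0.032], [0.606, 0.456, -0.651], [-0.545, -0.358, -0.758]]
gap 0.4993861724844369 0.0 [ 0.4 -0.3 -0.5]
scene 104.0
72.0 [[0.547, 0.437], [0.572, 0.404], [0.548, 0.373], [0.523, 0.405]]
top 70.0
1048.5 [[0.512, 0.467], [0.534, 0.431], [0.376, 0.331], [0.355, 0.367]]
340.5 [[0.544, 0.422], [0.566, 0.39], [0.526, 0.361], [0.504, 0.394]]
62.0 [[0.552, 0.43], [0.581, 0.431], [0.581, 0.413], [0.552, 0.412]]
```

The masks show the first card's block lying at about (0.535, 0.39) in the tray, roughly 40 x 48 mm. I'll move out a little more, rise and level the tool.

Emit:
carry_out(
  series=[
    {"hand": 0.5,"x": 0,"y": 7.5,"z": -6.5,"ax": 0,"ay": 0,"az": 0},
    {"hand": 0.5,"x": 1,"y": -19.5,"z": -22.7,"ax": 0,"ay": 0,"az": 0},
    {"hand": 0.5,"x": 1,"y": -19.5,"z": -22.7,"ax": 0,"ay": 0,"az": 0},
    {"hand": 0.5,"x": 1,"y": -19.5,"z": -22.7,"ax": 0,"ay": 0,"az": 0},
    {"hand": 0.5,"x": 1,"y": -19.5,"z": -22.7,"ax": 0,"ay": 0,"az": 0},
    {"hand": 0.5,"x": 1,"y": -19.5,"z": -22.7,"ax": 0,"ay": 0,"az": 0},
  ],
)

```text
t: 25.8
tool_pos: [0.5786, 0.4192, 0.1965]
orientation: [-1.206, -2.371, 0.857]
wrist_force: [0.9, 0.7, 0.2]
finger_gap: 0.5
grip_force: 0.0
```

Emit:
carry_out(
  series=[
    {"hand": 0.5,"x": 0,"y": 0,"z": 0,"ax": -8.2,"ay": 0,"az": 0},
    {"hand": 0.5,"x": 0,"y": 0,"z": 0,"ax": -8.2,"ay": 0,"az": 0},
    {"hand": 0.5,"x": 0,"y": 0,"z": 0,"ax": -8.2,"ay": 0,"az": 0},
    {"hand": 0.5,"x": 0,"y": 0,"z": 0,"ax": -8.2,"ay": 0,"az": 0},
    {"hand": 0.5,"x": 0,"y": 0,"z": 0,"ax": -8.2,"ay": 0,"az": 0},
    {"hand": 0.5,"x": 0,"y": 0,"z": 0,"ax": 0,"ay": 0,"az": 0},
    {"hand": 0.5,"x": 0,"y": 0,"z": 0,"ax": 0,"ay": 0,"az": 0},
  ],
)

```text
t: 26.5
tool_pos: [0.5786, 0.4192, 0.1963]
orientation: [-1.429, -2.767, -0.027]
wrist_force: [0.1, 0.3, 0.4]
finger_gap: 0.5
grip_force: 0.0
```

```bash
cat >> h.py <<'E'
def turn(yaw):
    "remaining turn in the tool's axes (deg) to point straight down with tool y at this yaw"
    R=Ro.from_rotvec(readout.get_obs()["orientation"]).as_matrix(); c,s=np.cos(np.radians(yaw)),np.sin(np.radians(yaw))
    W=np.array([[-s*-1*-1*-1,c,0],[0,0,0],[0,0,-1]]).T if 0 else np.column_stack([np.cross([c,s,0],[0,0,-1]),[c,s,0],[0,0,-1]])
    print("turn",np.degrees(Ro.from_matrix(R.T@W).as_rotvec()).round(1))
E
sed -i 's/W=.* if 0 else /W=/' h.py
python3 - <<'E'
from h import *
go(.4848,-.0187,.195); R=Ro.from_rotvec(readout.get_obs()["orientation"]).as_matrix(); print(np.degrees(np.arctan2(*R[[1,0],1]))); turn(36); turn(-8.3)
t=vision.capture("top"); im=t["color"][:,:,::-1]; cv2.imwrite("pics/t7.png",im)
g=cv2.cvtColor(im,cv2.COLOR_BGR2GRAY)
for x in np.arange(.46,.60,.02):
    print(x.round(2),[int(g[tuple(np.round(proj(t,[x,y,.01])).astype(int)[::-1])]) for y in np.arange(.28,.46,.015)])
E
```

```text
t 26.5 pos [0.5786 0.4192 0.1963] yaw 35.39 tilt [-0.016   0.0279] q [ 0.6   0.58  1.43  0.04  1.13 -0.04]
tool shift mm [-302.5 -330.1   -9.4]
35.3917376740752
turn [ 0.2 -1.8 -0.6]
turn [-0.5 -1.8 43.7]
0.46 [128, 131, 126, 129, 98, 65, 69, 66, 87, 129, 96, 47]
0.48 [70, 128, 117, 68, 64, 64, 50, 68, 70, 94, 51, 34]
0.5 [107, 71, 71, 69, 67, 55, 51, 51, 67, 68, 105, 33]
0.52 [129, 77, 72, 68, 69, 56, 47, 33, 36, 68, 92, 34]
0.54 [132, 130, 72, 65, 68, 68, 50, 32, 30, 34, 19, 29]
0.56 [128, 129, 129, 69, 69, 70, 70, 46, 37, 69, 68, 72]
0.58 [128, 132, 130, 125, 81, 131, 126, 72, 71, 84, 73, 67]
```

The card lies flat in the tray: the top view shows the blade around (0.50, 0.36) and the block at (0.53, 0.39). I'll return to card 1.

Emit:
carry_out(
  series=[
    {"hand": 0.5,"x": 0,"y": 0,"z": 0,"ax": 0,"ay": -1.8,"az": 0},
    {"hand": 0.5,"x": 0,"y": 0,"z": 0,"ax": 0,"ay": 0,"az": 8.5},
    {"hand": 0.5,"x": 0,"y": 0,"z": 0,"ax": 0,"ay": 0,"az": 8.5},
    {"hand": 0.5,"x": 0,"y": 0,"z": 0,"ax": 0,"ay": 0,"az": 8.5},
    {"hand": 0.5,"x": 0,"y": 0,"z": 0,"ax": 0,"ay": 0,"az": 8.5},
    {"hand": 0.5,"x": 0,"y": 0,"z": 0,"ax": 0,"ay": 0,"az": 8.5},
    {"hand": 0.5,"x": 0,"y": 0,"z": 0,"ax": 0,"ay": 0,"az": 1.2},
  ],
)

```text
t: 27.25
tool_pos: [0.5804, 0.4205, 0.1947]
orientation: [-2.379, -2.052, -0.007]
wrist_force: [-0.3, 0.4, 1.0]
finger_gap: 0.492
grip_force: 0.0
```

Emit:
carry_out(
  series=[
    {"hand": 0.5,"x": -44.7,"y": -3,"z": 0,"ax": 0,"ay": 0,"az": 0},
    {"hand": 0.5,"x": -44.7,"y": -3,"z": 0,"ax": 0,"ay": 0,"az": 0},
    {"hand": 0.5,"x": -44.7,"y": -3,"z": 0,"ax": 0,"ay": 0,"az": 0},
    {"hand": 0.5,"x": -44.7,"y": -3,"z": 0,"ax": 0,"ay": 0,"az": 0},
    {"hand": 0.5,"x": -44.7,"y": -3,"z": 0,"ax": 0,"ay": 0,"az": 0},
    {"hand": 0.5,"x": -44.7,"y": -3,"z": 0,"ax": 0,"ay": 0,"az": 0},
    {"hand": 0.5,"x": -44.7,"y": -3,"z": 0,"ax": 0,"ay": 0,"az": 0},
    {"hand": 0.5,"x": -44.7,"y": -3,"z": 0,"ax": 0,"ay": 0,"az": 0},
    {"hand": 0.5,"x": -44.7,"y": -3,"z": 0,"ax": 0,"ay": 0,"az": 0},
    {"hand": 0.5,"x": -44.7,"y": -3,"z": 0,"ax": 0,"ay": 0,"az": 0},
  ],
)

```text
t: 28.25
tool_pos: [0.4857, -0.0201, 0.1935]
orientation: [-2.372, -2.059, -0.009]
wrist_force: [0.2, 0.2, -0.4]
finger_gap: 0.499
grip_force: 0.0
```

Emit:
carry_out(
  series=[
    {"hand": 0.5,"x": 0,"y": 0,"z": 0,"ax": 0,"ay": 0,"az": 0},
    {"hand": 0.5,"x": 0,"y": 0,"z": 0,"ax": 0,"ay": 0,"az": 0},
    {"hand": 0.5,"x": 0,"y": 0,"z": 0,"ax": 0,"ay": 0,"az": 0},
  ],
)

```text
t: 28.55
tool_pos: [0.4858, -0.0178, 0.1932]
orientation: [-2.375, -2.056, -0.01]
wrist_force: [0.1, -0.4, -0.4]
finger_gap: 0.5
grip_force: 0.0
```

```bash
python3 - <<'E'
from h import *
go(.4848,-.0187,.0855); turn(-8.3)
E
```

```text
t 28.55 pos [ 0.4858 -0.0178  0.1932] yaw -8.21 tilt [0.0045 0.0042] q [-0.06  0.26  1.96  0.01  0.92  0.08]
tool shift mm [ -1.5  -1.3 107.7]
turn [ 0.2 -0.3  0.1]
```

Emit:
carry_out(
  series=[
    {"hand": 0.5,"x": -1.1,"y": -1,"z": 30,"ax": 0.2,"ay": -0.3,"az": 0},
    {"hand": 0.5,"x": 0,"y": 0,"z": 30,"ax": 0,"ay": 0,"az": 0},
    {"hand": 0.5,"x": 0,"y": 0,"z": 30,"ax": 0,"ay": 0,"az": 0},
    {"hand": 0.5,"x": 0,"y": 0,"z": 17.5,"ax": 0,"ay": 0,"az": 0},
    {"hand": 1,"x": 0,"y": 0,"z": 0,"ax": 0,"ay": 0,"az": 0},
    {"hand": 1,"x": 0,"y": 0,"z": 0,"ax": 0,"ay": 0,"az": 0},
    {"hand": 1,"x": 0,"y": 0,"z": 0,"ax": 0,"ay": 0,"az": 0},
    {"hand": 1,"x": 0,"y": 0,"z": 0,"ax": 0,"ay": 0,"az": 0},
    {"hand": 1,"x": 0,"y": 0,"z": 0,"ax": 0,"ay": 0,"az": 0},
    {"hand": 1,"x": 0,"y": 0,"z": 0,"ax": 0,"ay": 0,"az": 0},
  ],
)

```text
t: 29.55
tool_pos: [0.4848, -0.0192, 0.0866]
orientation: [2.375, 2.053, 0.003]
wrist_force: [0.5, 1.5, 6.3]
finger_gap: 0.156
grip_force: 45.0
```

Emit:
carry_out(
  series=[
    {"hand": 1,"x": 0,"y": 0,"z": 0,"ax": 0,"ay": 0,"az": 0},
    {"hand": 1,"x": 0,"y": 0,"z": -5,"ax": 0,"ay": 0,"az": 0},
    {"hand": 1,"x": 0,"y": 0,"z": -10,"ax": 0,"ay": 0,"az": 0},
    {"hand": 1,"x": 0,"y": 0,"z": -10,"ax": 0,"ay": 0,"az": 0},
    {"hand": 1,"x": 0,"y": 0,"z": -10,"ax": 0,"ay": 0,"az": 0},
    {"hand": 1,"x": 0,"y": 0,"z": -10,"ax": 0,"ay": 0,"az": 0},
    {"hand": 1,"x": 0,"y": 0,"z": -20,"ax": 0,"ay": 0,"az": 0},
    {"hand": 1,"x": 0,"y": 0,"z": -20,"ax": 0,"ay": 0,"az": 0},
    {"hand": 1,"x": 0,"y": 0,"z": -20,"ax": 0,"ay": 0,"az": 0},
    {"hand": 1,"x": 0,"y": 0,"z": -20,"ax": 0,"ay": 0,"az": 0},
  ],
)

```text
t: 30.55
tool_pos: [0.4826, -0.0192, 0.2118]
orientation: [-2.376, -2.054, 0.002]
wrist_force: [-0.2, -0.4, -0.2]
finger_gap: 0.159
grip_force: 45.0
```

```bash
python3 - <<'E'
from h import *
go(.57,.27,.21); print(readout.get_obs()["finger_gap"],readout.get_obs()["grip_force"])
E
```

```text
t 30.55 pos [ 0.4826 -0.0192  0.2118] yaw -8.31 tilt [-0.0014 -0.0006] q [-0.06  0.23  1.95 -0.    0.97  0.08]
tool shift mm [298.8  44.7   1.5]
0.15875048905528885 44.995869398117065
```

Emit:
carry_out(
  series=[
    {"hand": 1,"x": 42.7,"y": 6.4,"z": 0,"ax": 0,"ay": 0,"az": 0},
    {"hand": 1,"x": 42.7,"y": 6.4,"z": 0,"ax": 0,"ay": 0,"az": 0},
    {"hand": 1,"x": 42.7,"y": 6.4,"z": 0,"ax": 0,"ay": 0,"az": 0},
    {"hand": 1,"x": 42.7,"y": 6.4,"z": 0,"ax": 0,"ay": 0,"az": 0},
    {"hand": 1,"x": 42.7,"y": 6.4,"z": 0,"ax": 0,"ay": 0,"az": 0},
    {"hand": 1,"x": 42.7,"y": 6.4,"z": 0,"ax": 0,"ay": 0,"az": 0},
    {"hand": 1,"x": 42.7,"y": 6.4,"z": 0,"ax": 0,"ay": 0,"az": 0},
    {"hand": 1,"x": 0,"y": 0,"z": 0,"ax": 0,"ay": 0,"az": 0},
  ],
)

```text
t: 31.35
tool_pos: [0.5717, 0.2743, 0.2109]
orientation: [2.373, 2.059, 0.001]
wrist_force: [-0.9, -0.6, 0.5]
finger_gap: 0.158
grip_force: 45.0
```

Emit:
carry_out(
  series=[
    {"hand": 1,"x": 0,"y": 0,"z": 0,"ax": 0,"ay": 0,"az": -8.3},
    {"hand": 1,"x": 0,"y": 0,"z": 0,"ax": 0,"ay": 0,"az": -8.3},
    {"hand": 1,"x": 0,"y": 0,"z": 0,"ax": 0,"ay": 0,"az": -8.3},
    {"hand": 1,"x": 0,"y": 0,"z": 0,"ax": 0,"ay": 0,"az": -8.3},
    {"hand": 1,"x": 0,"y": 0,"z": 0,"ax": 0,"ay": 0,"az": 0},
  ],
)

```text
t: 31.85
tool_pos: [0.5703, 0.2689, 0.2106]
orientation: [-1.689, -2.649, 0.003]
wrist_force: [0.2, 0.1, -0.8]
finger_gap: 0.157
grip_force: 45.0
```

Emit:
carry_out(
  series=[
    {"hand": 1,"x": 0,"y": 0,"z": 0,"ax": 8.2,"ay": 0,"az": 0},
    {"hand": 1,"x": 0,"y": 0,"z": 0,"ax": 8.2,"ay": 0,"az": 0},
    {"hand": 1,"x": 0,"y": 0,"z": 0,"ax": 8.2,"ay": 0,"az": 0},
    {"hand": 1,"x": 0,"y": 0,"z": 0,"ax": 8.2,"ay": 0,"az": 0},
    {"hand": 1,"x": 0,"y": 0,"z": 0,"ax": 8.2,"ay": 0,"az": 0},
    {"hand": 1,"x": 0,"y": 0,"z": 0,"ax": 0,"ay": 0,"az": 0},
    {"hand": 1,"x": 0,"y": 0,"z": 0,"ax": 0,"ay": 0,"az": 0},
  ],
)

```text
t: 32.55
tool_pos: [0.571, 0.2696, 0.2091]
orientation: [-1.422, -2.219, 0.831]
wrist_force: [0.1, -0.4, -0.5]
finger_gap: 0.16
grip_force: 45.0
```

```bash
python3 - <<'E'
from h import *
e,R=card()
print((R.T@(np.array([.54,.262,.015])-e)*1e3).round(1))
E
```

```text
t 32.55 tcp [0.571  0.2696 0.2091] q [ 0.43  0.82  1.13 -0.01  1.91 -0.01] 
lower end [0.5393 0.2548 0.1689] lowest z 0.1676 block ctr [0.5786 0.2731 0.2187]
x,y,z tool: [[-0.419, 0.908, -0.002], [0.686, 0.315, -0.656], [-0.595, -0.276, -0.755]]
gap 0.15957845507980478 44.99598205089569 [ 0.1 -0.4 -0.5]
[  6.6 103.6 113.8]
```

Emit:
carry_out(
  series=[
    {"hand": 1,"x": 1.3,"y": 20.7,"z": 22.8,"ax": 0,"ay": 0,"az": 0},
    {"hand": 1,"x": 1.3,"y": 20.7,"z": 22.8,"ax": 0,"ay": 0,"az": 0},
    {"hand": 1,"x": 1.3,"y": 20.7,"z": 22.8,"ax": 0,"ay": 0,"az": 0},
    {"hand": 1,"x": 1.3,"y": 20.7,"z": 22.8,"ax": 0,"ay": 0,"az": 0},
    {"hand": 1,"x": 1.3,"y": 20.7,"z": 22.8,"ax": 0,"ay": 0,"az": 0},
    {"hand": 1,"x": 0,"y": 0,"z": 0,"ax": 0,"ay": 0,"az": 0},
    {"hand": 1,"x": 0,"y": 0,"z": 0,"ax": 0,"ay": 0,"az": 0},
  ],
)

```text
t: 33.25
tool_pos: [0.5718, 0.2772, 0.0588]
orientation: [-1.421, -2.222, 0.829]
wrist_force: [-0.3, 0.5, 0.0]
finger_gap: 0.161
grip_force: 45.0
```

Emit:
carry_out(
  series=[
    {"hand": 1,"x": 0,"y": 2,"z": 2.3,"ax": 0,"ay": 0,"az": 0},
    {"hand": 1,"x": 0,"y": 2,"z": 2.3,"ax": 0,"ay": 0,"az": 0},
    {"hand": 1,"x": 0,"y": 1.5,"z": 1.7,"ax": 0,"ay": 0,"az": 0},
    {"hand": 1,"x": 0,"y": 0,"z": 0,"ax": 0,"ay": 0,"az": 0},
    {"hand": 1,"x": 0,"y": 0,"z": 0,"ax": 0,"ay": 0,"az": 0},
  ],
)

```text
t: 33.75
tool_pos: [0.5717, 0.2772, 0.0483]
orientation: [-1.419, -2.221, 0.831]
wrist_force: [-0.4, 0.1, -0.1]
finger_gap: 0.159
grip_force: 45.0
```

Emit:
carry_out(
  series=[
    {"hand": 1,"x": 0,"y": 0.6,"z": 0.7,"ax": 0,"ay": 0,"az": 0},
    {"hand": 1,"x": 0,"y": 0,"z": 0,"ax": 0,"ay": 0,"az": 0},
    {"hand": 1,"x": 0,"y": 0,"z": 0,"ax": 0,"ay": 0,"az": 0},
  ],
)

```text
t: 34.05
tool_pos: [0.5716, 0.2772, 0.0471]
orientation: [-1.418, -2.221, 0.831]
wrist_force: [0.4, -0.6, 0.1]
finger_gap: 0.162
grip_force: 45.0
```

```bash
python3 - <<'E'
from h import *
card()
E
```

```text
t 34.05 tcp [0.5716 0.2772 0.0471] q [ 0.43  1.01  1.15 -0.    1.7  -0.  ] 
lower end [0.5399 0.2625 0.0069] lowest z 0.0056 block ctr [0.5792 0.2807 0.0567]
x,y,z tool: [[-0.421, 0.907, -0.001], [0.685, 0.317, -0.656], [-0.595, -0.277, -0.755]]
gap 0.16160510863693694 44.99597668647766 [ 0.4 -0.6  0.1]
```

Emit:
carry_out(
  series=[
    {"hand": 1,"x": 0,"y": 0.6,"z": 0.7,"ax": 0,"ay": 0,"az": 0},
    {"hand": 1,"x": 0,"y": 0,"z": 0,"ax": 0,"ay": 0,"az": 0},
    {"hand": 1,"x": 0,"y": 0,"z": 0,"ax": 0,"ay": 0,"az": 0},
  ],
)

```text
t: 34.35
tool_pos: [0.5716, 0.2772, 0.0463]
orientation: [-1.418, -2.221, 0.831]
wrist_force: [-0.9, 0.6, -1.7]
finger_gap: 0.156
grip_force: 45.0
```

Emit:
carry_out(
  series=[
    {"hand": 1,"x": 0,"y": 0.4,"z": 0.5,"ax": 0,"ay": 0,"az": 0},
    {"hand": 1,"x": 0,"y": 0,"z": 0,"ax": 0,"ay": 0,"az": 0},
    {"hand": 1,"x": 0,"y": 0,"z": 0,"ax": 0,"ay": 0,"az": 0},
  ],
)

```text
t: 34.65
tool_pos: [0.5716, 0.2772, 0.0457]
orientation: [-1.418, -2.221, 0.831]
wrist_force: [0.5, -0.1, -0.3]
finger_gap: 0.153
grip_force: 45.0
```

Emit:
carry_out(
  series=[
    {"hand": 1,"x": 0,"y": 0.6,"z": 0.7,"ax": 0,"ay": 0,"az": 0},
    {"hand": 1,"x": 0,"y": 0,"z": 0,"ax": 0,"ay": 0,"az": 0},
    {"hand": 0.8,"x": 0,"y": 0,"z": 0,"ax": 0,"ay": 0,"az": 0},
    {"hand": 0.8,"x": 0,"y": 0,"z": 0,"ax": 0,"ay": 0,"az": 0},
    {"hand": 0.7,"x": 0,"y": 0,"z": 0,"ax": 0,"ay": 0,"az": 0},
    {"hand": 0.6,"x": 0,"y": 0,"z": 0,"ax": 0,"ay": 0,"az": 0},
    {"hand": 0.5,"x": 0,"y": 0,"z": 0,"ax": 0,"ay": 0,"az": 0},
    {"hand": 0.5,"x": 0,"y": 0,"z": 0,"ax": 0,"ay": 0,"az": 0},
    {"hand": 0.5,"x": 0,"y": 0,"z": 0,"ax": 0,"ay": 0,"az": 0},
  ],
)

```text
t: 35.55
tool_pos: [0.5716, 0.2772, 0.0447]
orientation: [-1.418, -2.221, 0.831]
wrist_force: [0.4, -0.5, -1.5]
finger_gap: 0.499
grip_force: 0.1
```

Emit:
carry_out(
  series=[
    {"hand": 0.5,"x": 0,"y": 7.5,"z": -6.5,"ax": 0,"ay": 0,"az": 0},
    {"hand": 0.5,"x": 0,"y": 7.5,"z": -6.5,"ax": 0,"ay": 0,"az": 0},
    {"hand": 0.5,"x": 0,"y": 7.5,"z": -6.5,"ax": 0,"ay": 0,"az": 0},
    {"hand": 0.5,"x": 0,"y": 7.5,"z": -6.5,"ax": 0,"ay": 0,"az": 0},
    {"hand": 0.5,"x": 0,"y": 7.5,"z": -6.5,"ax": 0,"ay": 0,"az": 0},
    {"hand": 0.5,"x": 0,"y": 7.5,"z": -6.5,"ax": 0,"ay": 0,"az": 0},
    {"hand": 0.5,"x": 0,"y": 7.5,"z": -6.5,"ax": 0,"ay": 0,"az": 0},
    {"hand": 0.5,"x": 0,"y": 7.5,"z": -6.5,"ax": 0,"ay": 0,"az": 0},
  ],
)

```text
t: 36.35
tool_pos: [0.6439, 0.3107, 0.0446]
orientation: [-1.418, -2.221, 0.831]
wrist_force: [-0.0, 0.1, -0.2]
finger_gap: 0.501
grip_force: 0.0
```

Emit:
carry_out(
  series=[
    {"hand": 0.5,"x": 0,"y": -19.7,"z": -22.7,"ax": 0,"ay": 0,"az": 0},
    {"hand": 0.5,"x": 0,"y": -19.7,"z": -22.7,"ax": 0,"ay": 0,"az": 0},
    {"hand": 0.5,"x": 0,"y": -19.7,"z": -22.7,"ax": 0,"ay": 0,"az": 0},
    {"hand": 0.5,"x": 0,"y": -19.7,"z": -22.7,"ax": 0,"ay": 0,"az": 0},
    {"hand": 0.5,"x": 0,"y": -19.7,"z": -22.7,"ax": 0,"ay": 0,"az": 0},
    {"hand": 0.5,"x": 0,"y": -19.7,"z": -22.7,"ax": 0,"ay": 0,"az": 0},
    {"hand": 0.5,"x": 0,"y": 0,"z": 0,"ax": 0,"ay": 0,"az": 0},
  ],
)

```text
t: 37.05
tool_pos: [0.6453, 0.3116, 0.2303]
orientation: [-1.422, -2.226, 0.823]
wrist_force: [0.2, 0.1, 1.1]
finger_gap: 0.5
grip_force: 0.0
```

Emit:
carry_out(
  series=[
    {"hand": 0.5,"x": 0,"y": 0,"z": 0,"ax": -8.2,"ay": 0,"az": 0},
    {"hand": 0.5,"x": 0,"y": -30,"z": -20,"ax": -8.2,"ay": 0,"az": 0},
    {"hand": 0.5,"x": 0,"y": -30,"z": -20,"ax": -8.2,"ay": 0,"az": 0},
    {"hand": 0.5,"x": 0,"y": -30,"z": -20,"ax": -8.2,"ay": 0,"az": 0},
    {"hand": 0.5,"x": 0,"y": -40,"z": 0,"ax": -8.2,"ay": 0,"az": 0},
    {"hand": 0.5,"x": 0,"y": -40,"z": 0,"ax": 0,"ay": 0,"az": 0},
    {"hand": 0.5,"x": 0,"y": 0,"z": 0,"ax": 0,"ay": 0,"az": 0},
  ],
)

```text
t: 37.75
tool_pos: [0.515, 0.2513, 0.322]
orientation: [-1.69, -2.647, 0.004]
wrist_force: [1.2, -0.5, 0.3]
finger_gap: 0.499
grip_force: 0.0
```

```bash
python3 - <<'E'
from h import *
card()
t=vision.capture("top"); s=vision.capture("scene"); 
for n,c in (("t8",t),("s8",s)): cv2.imwrite(f"pics/{n}.png",c["color"][:,:,::-1])
# tray: gray-level grid about the sheet (top view)
g=cv2.cvtColor(t["color"],cv2.COLOR_RGB2GRAY)
for x in np.arange(.46,.68,.015):
    print(x.round(3),[int(g[tuple(np.round(proj(t,[x,y,.01])).astype(int)[::-1])]) for y in np.arange(.22,.44,.0125)])
# cards 3,4: block tops dark in scene; reel, tape in top by colour
h=cv2.cvtColor(t["color"],cv2.COLOR_RGB2HSV)
for nm,lo,hi,z in (("reel",(100,100,40),(130,255,255),.037),("tape",(10,70,60),(25,255,255),.019)):
    m=cv2.inRange(h,lo,hi)[170:250,290:345]; y,x=np.nonzero(m); print(nm,len(x),plane(t,(x.mean()+290,y.mean()+170),z).round(3))
h0=cv2.imread("pics/top0.png"); d=cv2.absdiff(h0[:,:,::-1],t["color"]).max(2)
print("diff reel/tape",(d[170:250,290:345]>25).sum(),"stand",[int((d[265:340,a:b]>25).sum()) for a,b in ((340,378),(378,414),(414,450),(450,488))])
s0=cv2.imread("pics/scene0.png"); d=cv2.absdiff(s0[:,:,::-1],s["color"]).max(2)
print("scene diff cards",[int((d[v-8:v+50,u-15:u+15]>30).sum()) for u,v in ((308,258),(340,270),(375,288),(415,307))])
E
```

```text
t 37.75 tcp [0.515  0.2513 0.322 ] q [ 0.43  0.25  1.64 -0.    1.25 -0.  ] 
lower end [0.5149 0.2512 0.2687] lowest z 0.2687 block ctr [0.5151 0.2513 0.3347]
x,y,z tool: [[-0.421, 0.907, -0.001], [0.907, 0.421, -0.003], [-0.002, -0.002, -1.0]]
gap 0.4989850939325284 0.0 [ 1.2 -0.5  0.3]
0.46 [43, 67, 118, 130, 105, 38, 34, 59, 104, 105, 56, 31, 44, 37, 49, 59, 69, 73]
0.475 [45, 65, 66, 115, 94, 34, 34, 39, 111, 68, 109, 46, 57, 67, 71, 78, 81, 87]
0.49 [48, 65, 69, 75, 126, 26, 32, 33, 70, 107, 110, 78, 76, 84, 87, 89, 91, 94]
0.505 [68, 104, 73, 69, 114, 95, 42, 38, 37, 108, 62, 109, 86, 91, 97, 101, 104, 100]
0.52 [64, 70, 68, 70, 73, 129, 112, 29, 45, 88, 107, 112, 99, 102, 103, 103, 113, 112]
0.535 [73, 68, 92, 125, 106, 110, 128, 34, 35, 44, 108, 81, 105, 108, 115, 116, 118, 118]
0.55 [127, 131, 115, 109, 109, 108, 119, 92, 26, 62, 88, 89, 108, 101, 119, 118, 117, 114]
0.565 [132, 131, 129, 108, 112, 111, 110, 125, 31, 28, 61, 109, 92, 89, 116, 117, 111, 110]
0.58 [133, 133, 131, 123, 92, 68, 73, 112, 59, 32, 59, 93, 83, 114, 89, 107, 109, 104]
0.595 [132, 131, 133, 130, 59, 62, 57, 56, 126, 21, 29, 74, 106, 88, 79, 101, 96, 92]
0.61 [131, 132, 131, 133, 133, 66, 51, 69, 98, 129, 31, 53, 90, 67, 91, 83, 74, 52]
0.625 [131, 132, 130, 132, 131, 99, 117, 130, 130, 132, 98, 42, 56, 85, 85, 35, 45, 101]
0.64 [128, 134, 133, 133, 134, 131, 127, 132, 132, 132, 108, 34, 42, 55, 54, 122, 131, 131]
0.655 [130, 131, 130, 131, 130, 132, 133, 133, 128, 132, 133, 130, 118, 131, 129, 128, 130, 132]
0.67 [130, 130, 132, 133, 129, 134, 133, 130, 130, 131, 133, 130, 131, 130, 130, 129, 131, 132]
reel 301 [0.625 0.075 0.037]
tape 507 [0.707 0.076 0.019]
diff reel/tape 0 stand [94, 106, 0, 0]
scene diff cards [457, 574, 0, 0]
```

The numbers confirm the result. The second card lies at about (0.59, 0.29), cards 3 and 4 and the reel and tape show no change in the pictures, and the gripper is clear. Handing in.

```bash
python3 -c "
from cell import env; print(env.job_done())"
```

```text
the job is handed in; nothing more can be done
None
```

Job handed in at about 38 s: clips 1 and 2 (the tray end of the row) were weak and their cards now lie in the grey tray, cards 3 and 4 are home in their sound clips, and the solder reel and tape roll were not disturbed.

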